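Clamp a tube block on the shaker with its eccentric knob

TASK

Take the aluminium tube block out of its cradle by its two ends, and stand it on the bench so that you can take it again by its long sides. Then stand it between the two low rails on the shaker's platform, and turn the eccentric knob clockwise until its lobe has pushed the block against the spring pad and squeezed the pad well in, about halfway or more. Let go of everything and leave the other things on the bench where they are.

Things in the scene. Friction and masses are not known exactly. Their poses are not given: they have to be found in the camera images.
- tube_block: Loose aluminium block with six tube wells in its top, 62 mm long (its x), 44 mm wide (its y), 50 mm high, 0.3 kg within 20 %. Origin: centre of its underside, z up. Its two ends are the faces across x, its long sides the faces across y; either end may go forward. It starts standing in the cradle, its x along the cradle's x.
- cradle: Fixed grey plastic cradle, 66 x 78 x 60 mm, origin at the centre of its underside, on the bench. The block stands on its 10 mm base between two cheeks (11 mm thick, 50 mm apart inside) that cover the block's long sides right up to its top; the two ends (cradle's +x and -x) are open.
- shaker: Fixed white shaker, 196 (x) x 146 (y) mm, platform top 56 mm above the bench; origin: centre of its underside, z up, x from knob to pad, +y the control panel side. Two rails 8 mm high, 4 mm thick, from x = -2 to 50 mm, inner faces at y = +-25 mm. A fixed jaw 48 mm high (outer face x = 86 mm) carries the spring pad, whose face is at x = 54 mm unpressed.
- nest (a point): Point on the platform's top at x = 20, y = 0 mm of the shaker's frame, same axes: where the centre of the block's underside goes when it is put in with the knob open, block's x along the shaker's x. There the block has about 3 mm to spare from the pad, 3 mm from each rail, and 2.5 mm or more from the cam.
- knob_grip (a point): Point on the knob's vertical axis, 82 mm above the platform, at x = -45, y = -8 mm of the shaker. Black grip bar: 52 mm long (point's y), 14 mm thick, from 17 mm below to 13 mm above this point. The point turns with the knob; at knob angle 0 its axes are the shaker's. Below, a steel cam disc 72 mm across, 4 to 30 mm above the platform, sits 10 mm off the axis.
- cam_knob (a joint): Knob angle in rad, growing clockwise seen from above, 0 (open, lobe away from the block) to 1.7 (stop). Starts between 0 and 0.2; stays where it is left. The lobe has brought the block into contact with the pad at about 0.87; at 1.4 the pad is pressed in about 5 mm. It takes up to about 0.6 N m.
- spring_pad (a joint): How far the rubber-faced pad is pressed in along the shaker's x, m: 0 (free) to 0.008 (end). About 4 N to start, then 1.2 N per mm.
- tip_box: Bystander: clear box of pipette tips, 86 x 124 x 71 mm, at the back between the work places. Origin: centre of its underside. Leave alone.
- flask: Bystander: conical glass flask, 64 mm across, 104 mm high, behind the middle of the work area. Origin: centre of its underside. Leave alone.
- tape_roll: Bystander: roll of tape lying flat, 68 mm across, 18 mm high, near the front edge. Origin: centre of its underside. Leave alone.
- petri_dish: Bystander: round clear dish, 59 mm across, 15 mm high, near the front edge. Origin: centre of its underside. Leave alone.
- marker: Bystander: pen lying on the bench, 137 mm long, 12 mm thick, near the front edge. Origin: centre of its underside. Leave alone.
Mind the look-alikes: they are no part of the job. What is shaped like the shaker but green is not meant.

How it is judged (in metres and radians):
On the way, in this order (a step that is already met when the one before it is completed fails the run):
1. the block stands upright on the bench, let go (height (world z) of tube_block below 0.004 m and angle between tube_block's own z axis and vertical below 0.06 rad and contact force between tube_block and the fingers below 0.2 N and linear speed of tube_block below 0.02 m/s), for 0.2 s.
2. the block stands on the platform between the rails, let go, the knob still open (y of tube_block in the frame of shaker between -0.006 and 0.006 m and z of tube_block in the frame of shaker between 0.052 and 0.06 m and angle between tube_block's own z axis and vertical below 0.06 rad and angle between the x axis of tube_block and the x axis of shaker, either way round below 0.12 rad and contact force between tube_block and the fingers below 0.2 N and linear speed of tube_block below 0.02 m/s and value of joint cam_knob below 0.5 rad), for 0.2 s.
At the end, for the whole second after the job is handed in: The block stands upright (within 0.06 rad) on the platform between the rails (within 6 mm of their middle, square within 0.12 rad), at rest and let go; the knob, past 0.9 rad and still, keeps the spring pad pressed in by more than 2.5 mm (y of tube_block in the frame of shaker between -0.006 and 0.006 m and z of tube_block in the frame of shaker between 0.052 and 0.06 m and angle between tube_block's own z axis and vertical below 0.06 rad and angle between the x axis of tube_block and the x axis of shaker, either way round below 0.12 rad and contact force between tube_block and the fingers below 0.2 N and linear speed of tube_block below 0.02 m/s and value of joint spring_pad above 0.0025 m and value of joint cam_knob above 0.9 rad and velocity of joint cam_knob below 0.05 rad/s); the robot touches nothing.
It fails at once if a bystander on the bench is moved more than 30 mm (distance of any of tip_box, flask, tape_roll, petri_dish, marker from where it was at the start of the episode above 0.03 m).
It also fails if it takes over 67 s, if anything falls off the work surface, if the arm or the gripper's body presses on something with over 40 N, if the wrist force passes 120 N, or if a joint passes its speed limit or range.

ROBOT

A 7-joint arm with a two-finger parallel gripper is mounted at the origin on a cart in front of the work surface, level with it; the furniture and walls round the work are solid. World frame = base frame: x ahead of the robot, y to its left, z up, the work surface at z = 0. Lengths are in m, angles in degrees, forces in N, time in s.
With the tool pointing down it reaches from about 0.425 to 0.875 m from the base axis. Payload 4.7 kg.
Tool frame: the origin (TCP) lies at the very end of the fingers, on their centre line; the grasp point (between the pads) lies env.tcp_to_grasp behind it (env.tcp_to_grasp is the distance from the TCP to the grasp point, in m); z points along the fingers, x is the direction in which the jaws open and shut, and the axes are right-handed (so a half turn about z gives the same grasp; the last joint's range is limited). The gripper opens to 87 mm and grips with 3 to 60 N. Pads are 19 mm wide; open, the fingers measure 117 mm over their backs; the gripper's body (75 mm by 190 mm) begins 51 mm behind the grasp point.
Start: joints at [-75.052, 18.392, -4.016, 83.108, 1.295, 78.541, -3.26], TCP at [0.159, 0.63, 0.223] pointing down, gripper open.
Joint ranges: [-163.93, 163.93], [-17.29, 119.83], [-79.2, 71.16], [3.27, 140.29], [-89.18, 269.18], [5.43, 117.66], [-154.24, 154.24]. Speed limits (degrees/s): [147.25, 147.25, 180, 180, 180, 180, 180].

INTERFACE

Orientations are given as [roll, pitch, yaw] about the fixed x, y, z axes, in that order (R = Rz(yaw) Ry(pitch) Rx(roll)).
In Python, from cell import env gives the robot as it stands. The module is installed in compiled form; this text tells all that it offers.
- The arm moves only by the tool send_rows, never from a script. Its argument "steps" is a list of rows, each a list of 3 entries, a list of its own where there are three numbers: the shift along the tool's x, y, z in m, then the turn, a rotation vector about the tool's x, y, z in rad, then the finger opening in m, from 0 to 0.087. A call has exactly 5 rows; each row is the pose to reach, as a shift and turn from the pose commanded when the call began, along the tool's axes at that moment; what a row does not reach only later rows make up. A row lasts 1/12 s, in which the tool goes at most 41.7 mm and 7.16 degrees, less where a joint would pass 70% of its speed; a pose out of reach is approached as far as the arm can. A call with a gripper value outside its range is refused whole. The fingers move at their own pace and stop on an object; "grip_force" is the grip in N (left out, the last holds). Time passes only in rows, so rows that repeat a pose let the fingers close, or fill a call up. It gives the time, the measured TCP pose, the force and the opening at its end, in the units of the state.
- env.get_obs(): the state, without advancing time (a new reading comes with each control period).
- env.read_camera(name): name is "scene" or "top" or "wrist"; returns a dict with "pixels" (400x640x3 uint8, red, green, blue), "fx", "fy", "cx", "cy" (pixels), "k1" (the pictures are not rectified: a ray, as slopes to the right and down, at radius r is drawn at 1 + k1 r^2 times it, then the intrinsics apply), "position" and "rotation" of the camera in the world. Camera axes: x right, y up, looking along -z (the intrinsics and any distortion apply to the point x, -y, -z); pixel columns grow to the right and rows downward; lengths in m; the calibration is good to about 2 mm. A picture is of the moment at which its call begins. There is no depth.
- env.sign_off(): hands the job in, once; it reports no verdict.
The state is a dict: "time_s": time; "qpos": joint angles; "joint_velocities": joint speeds; "effort": joint torques, N m; "tool_pos": TCP position; "tool_rot": TCP orientation; "force": force on the tool from outside, world axes, zero at the start; "wrist_torque": the same for the moment, N m; "grip_width": finger opening in m.
Only numpy, scipy, OpenCV 4.12 (cv2) and the standard library are available. Lean on these libraries where they do the work, as an engineer would, in place of code of your own. Each camera call takes 0.05 s, during which the arm holds its last target.

## Working session

There is one attempt and no reset: what is moved stays moved. The work goes in short steps, Python scripts to look and compute and a tool call to move; the robot and the scene stay as the last step left them, time stands still between calls to the robot, and variables do not carry over. Pictures are saved under pics/ and viewed, and the job is handed in when it is done.

Besides the shell and the picture viewer there is one more tool, called after "Request:" as name(argument=value, ...), one argument or row to a line, values as JSON. send_rows: Moves the arm, as the interface text tells. Its arguments: {"type":"object","properties":{"steps":{"type":"array"},"grip_force":{"type":"number"}},"required":["steps"]}

```bash
mkdir -p pics; ls; python3 - <<'E'
from cell import env
import cv2, numpy as np
print(env.tcp_to_grasp); o=env.get_obs(); print(o)
for n in ["scene","top","wrist"]:
    c=env.read_camera(n); cv2.imwrite(f"pics/{n}0.png",c["pixels"][:,:,::-1])
    print(n,{k:v for k,v in c.items() if k!="pixels"})
E
```

```text
pics
0.0187
{'time_s': 0.0, 'qpos': array([-75.05119474,  18.4385121 ,  -4.01471393,  83.17694015,
         1.29538447,  78.54184854,  -3.25968897]), 'joint_velocities': array([ 0.00846212, -0.04299525,  0.02842372,  0.02136916,  0.09696974,
       -0.10349448, -0.0651442 ]), 'effort': array([ 1.93524215e-04, -4.91285598e+01, -4.04053247e-01, -3.12533891e+01,
       -6.40400453e-02,  4.38581093e-02,  1.70417215e-04]), 'tool_pos': array([0.15872046, 0.62972796, 0.22144977]), 'tool_rot': array([1.79993428e+02, 1.12034542e-01, 7.58605950e+01]), 'force': array([-0.35448089, -0.01247333,  0.61672412]), 'wrist_torque': array([-0.01303919,  0.02366378, -0.01541296]), 'grip_width': 0.08706322031910949}
scene {'fx': 415.079795221839, 'fy': 415.079795221839, 'cx': 328.36320944175253, 'cy': 203.42864703598931, 'k1': -0.005712936735118084, 'position': array([ 0.02034004, -0.82916882,  0.818061  ]), 'rotation': array([ 56.65064123,   0.10780191, -29.14086673])}
top {'fx': 365.635064840803, 'fy': 365.635064840803, 'cx': 321.5525170974542, 'cy': 201.55032352724226, 'k1': -0.02871024182226675, 'position': array([0.44801449, 0.10163339, 1.06475386]), 'rotation': array([  6.35095849,   0.18458233, -89.43597681])}
wrist {'fx': 298.65559784338484, 'fy': 298.65559784338484, 'cx': 315.419557339, 'cy': 197.78571656566854, 'k1': -0.03899903274431853, 'position': array([0.0869285 , 0.64707234, 0.38407968]), 'rotation': array([-15.68638617,   0.17129184,  75.8269996 ])}
```

View pics/scene0.png

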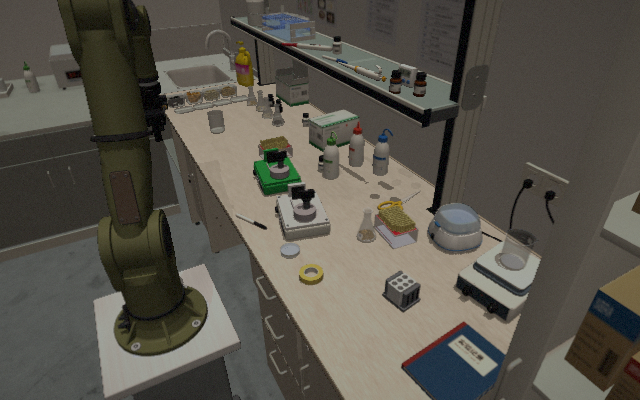

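View pics/top0.png

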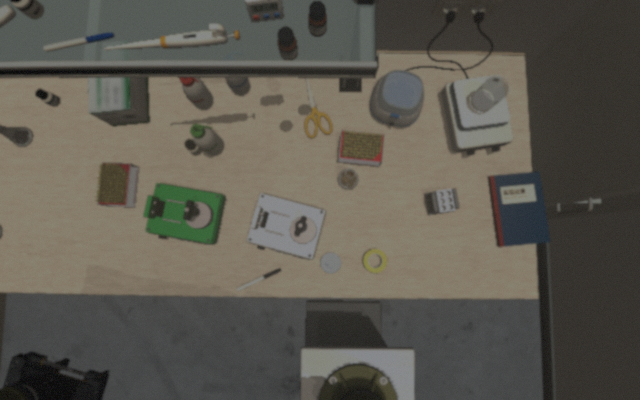

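View pics/wrist0.png

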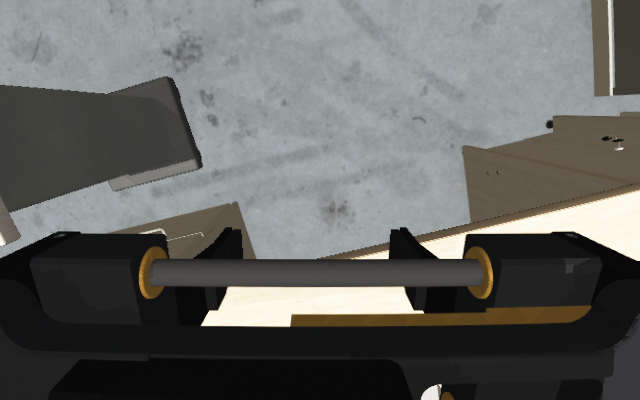

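```bash
cat > h.py <<'E'
import numpy as np, cv2
from scipy.spatial.transform import Rotation as R
def rot(c): return R.from_euler('xyz',c["rotation"],degrees=True).as_matrix()
def ray(c,u,v):
    K=np.array([[c["fx"],0,c["cx"]],[0,c["fy"],c["cy"]],[0,0,1.]])
    p=cv2.undistortPoints(np.array([[[u,v]]],float),K,np.array([c["k1"],0,0,0,0]))[0,0]
    return rot(c)@np.array([p[0],-p[1],-1])
def onz(c,u,v,z):
    d=ray(c,u,v); t=(z-c["position"][2])/d[2]; return c["position"]+t*d
def proj(c,P):
    q=rot(c).T@(np.array(P,float)-c["position"]); x,y=q[0]/-q[2],-q[1]/-q[2]
    s=1+c["k1"]*(x*x+y*y); return np.array([c["fx"]*x*s+c["cx"],c["fy"]*y*s+c["cy"]])
def tri(c1,p1,c2,p2):
    d1=ray(c1,*p1);d2=ray(c2,*p2);A=np.stack([d1,-d2],1)
    t=np.linalg.lstsq(A,c2["position"]-c1["position"],rcond=None)[0]
    a=c1["position"]+t[0]*d1;b=c2["position"]+t[1]*d2
    return (a+b)/2,np.linalg.norm(a-b)
def crop(im,x0,y0,x1,y1,s,name):
    o=cv2.resize(im[y0:y1,x0:x1,::-1],None,fx=s,fy=s,interpolation=cv2.INTER_CUBIC)
    cv2.imwrite("pics/"+name,np.clip(o.astype(float)*1.5,0,255).astype(np.uint8))
E
python3 - <<'E'
from h import *
from cell import env
c=env.read_camera("top"); s=env.read_camera("scene")
import pickle; pickle.dump((c,s),open("c0.pkl","wb"))
a=np.vstack([cv2.resize(c["pixels"][180:270,235:335],(500,450),interpolation=2)])
b=cv2.resize(c["pixels"][180:225,415:470],(0,0),fx=5.4,fy=10/1.0*1.0,interpolation=2) if 0 else cv2.resize(c["pixels"][175:230,415:475],(300,275),interpolation=2)
o=np.zeros((450,800,3),np.uint8);o[:,:500]=a;o[:275,500:]=b
cv2.imwrite("pics/t1.png",np.clip(o[:,:,::-1]*1.5,0,255))
a=cv2.resize(s["pixels"][175:250,265:340],(400,400),interpolation=2)
b=cv2.resize(s["pixels"][260:320,375:435],(400,400),interpolation=2)
cv2.imwrite("pics/s1.png",np.clip(np.hstack([a,b])[:,:,::-1]*1.5,0,255))
for n,u,v,z in [("cradle",441,201,.06),("shaker",287,226,.056),("green",185,213,.056),("tape",375,260,.018),("petri",330,262,.015),("flask",347,178,.05),("tip",361,148,.07),("marker",262,280,0.01)]: print(n,onz(c,u,v,z))
E
```

```text
cradle [ 0.56448215 -0.22499274  0.06      ]
shaker [0.49152043 0.20058991 0.056     ]
green [0.52461536 0.48540209 0.056     ]
tape [ 0.39933768 -0.04687773  0.018     ]
petri [0.39239809 0.08048748 0.015     ]
flask [0.62824626 0.03509628 0.05      ]
tip [ 0.70976185 -0.00243244  0.07      ]
marker [0.33943669 0.27322716 0.01      ][ WARN:0@4.640] global loadsave.cpp:1063 imwrite_ Unsupported depth image for selected encoder is fallbacked to CV_8U.
```

View pics/t1.png

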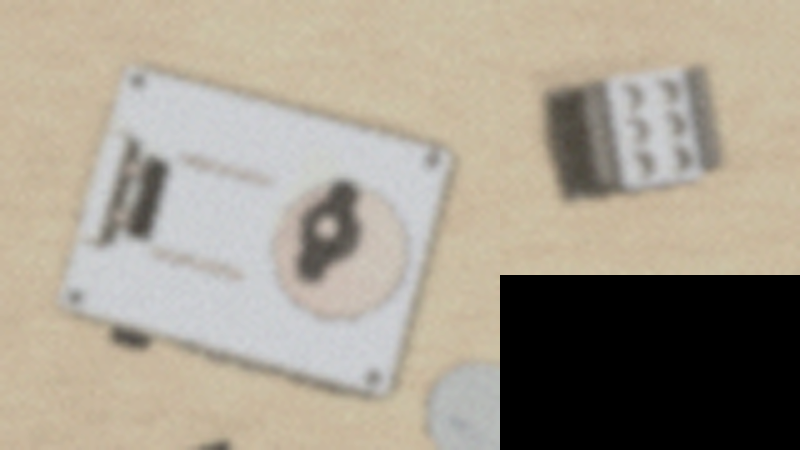

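View pics/s1.png

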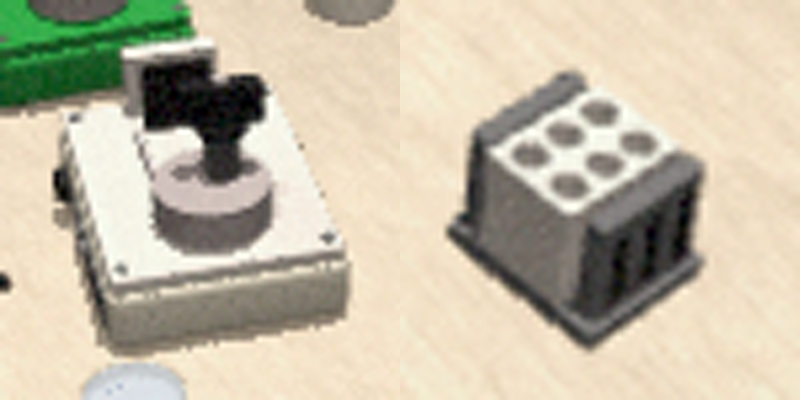

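```bash
python3 - <<'E'
from h import *
import pickle; c,s=pickle.load(open("c0.pkl","rb"))
im=c["pixels"]; hsv=cv2.cvtColor(im,cv2.COLOR_RGB2HSV)
# sample colours
for p in [(275,215),(441,200),(437,200),(423,203),(300,200),(255,210),(290,240)]: print(p,im[p[1],p[0]],hsv[p[1],p[0]])
m=((hsv[:,:,1]<45)&(hsv[:,:,2]>105)).astype(np.uint8)
roi=np.zeros_like(m);roi[180:270,235:335]=m[180:270,235:335]
cs,_=cv2.findContours(cv2.morphologyEx(roi,cv2.MORPH_OPEN,np.ones((3,3),np.uint8)),cv2.RETR_EXTERNAL,cv2.CHAIN_APPROX_NONE)
cc=max(cs,key=cv2.contourArea); h=cv2.convexHull(cc)
r=cv2.minAreaRect(h);print(cv2.contourArea(h),r)
b=cv2.boxPoints(r); P=np.array([onz(c,*q,.056) for q in b]);print(b,P,P.mean(0),[np.linalg.norm(P[i]-P[i-1]) for i in range(4)])
print([np.degrees(np.arctan2(*(P[i]-P[i-1])[[1,0]])) for i in range(4)])
m=((hsv[:,:,1]<60)&(hsv[:,:,2]>105)).astype(np.uint8)
roi=np.zeros_like(m);roi[180:225,420:470]=m[180:225,420:470]
cs,_=cv2.findContours(roi,cv2.RETR_EXTERNAL,cv2.CHAIN_APPROX_NONE)
cc=max(cs,key=cv2.contourArea);r=cv2.minAreaRect(cv2.convexHull(cc));print(r)
P=np.array([onz(c,*q,.06) for q in cv2.boxPoints(r)]);print(cv2.boxPoints(r),P,P.mean(0),[np.linalg.norm(P[i]-P[i-1]) for i in range(4)])
print([np.degrees(np.arctan2(*(P[i]-P[i-1])[[1,0]])) for i in range(4)])
E
```

```text
(275, 215) [135 136 139] [113   7 139]
(441, 200) [123 123 124] [120   2 124]
(437, 200) [99 99 97] [30  5 99]
(423, 203) [118 109  92] [ 20  56 118]
(300, 200) [133 125 108] [ 20  48 133]
(255, 210) [130 129 124] [ 25  12 130]
(290, 240) [135 137 139] [105   7 139]
3696.0 ((286.05767822265625, 225.2884521484375), (71.30481719970703, 52.97429656982422), 15.255118370056152)
[[244.69229 241.46153]
 [258.63077 190.35384]
 [327.42307 209.11537]
 [313.4846  260.22308]] [[0.44786609 0.31617258 0.056     ]
 [0.59001209 0.2818092  0.056     ]
 [0.53932783 0.08952295 0.056     ]
 [0.39891812 0.12642232 0.056     ]] [0.49403103 0.20348176 0.056     ] [np.float64(0.19596190191139615), np.float64(0.1462406492953851), np.float64(0.1988539619372079), np.float64(0.1451773050440896)]
[np.float64(75.53532502048172), np.float64(-13.590344109084329), np.float64(-104.76658106027489), np.float64(165.27573182402722)]
((444.5, 202.0), (44.0, 49.0), 90.0)
[[420. 180.]
 [469. 180.]
 [469. 224.]
 [420. 224.]] [[ 0.62283738 -0.16778724  0.06      ]
 [ 0.62427499 -0.3052479   0.06      ]
 [ 0.50141648 -0.30096286  0.06      ]
 [ 0.50026558 -0.16534137  0.06      ]] [ 0.56219861 -0.23483484  0.06      ] [np.float64(0.12259620720002375), np.float64(0.13746818027922095), np.float64(0.12293321541952723), np.float64(0.13562638053440265)]
[np.float64(-1.1431641940610395), np.float64(-89.40080627570364), np.float64(178.00245626088378), np.float64(90.4862059935311)]
```

```bash
python3 - <<'E'
from h import *
import pickle; c,s=pickle.load(open("c0.pkl","rb"))
im=c["pixels"]; hsv=cv2.cvtColor(im,cv2.COLOR_RGB2HSV)
def f(m,box,z,c):
    x0,y0,x1,y1=box; roi=np.zeros_like(m);roi[y0:y1,x0:x1]=m[y0:y1,x0:x1]
    cs,_=cv2.findContours(roi,cv2.RETR_EXTERNAL,cv2.CHAIN_APPROX_NONE)
    cc=max(cs,key=cv2.contourArea);r=cv2.minAreaRect(cv2.convexHull(cc))
    P=np.array([onz(c,*q,z) for q in cv2.boxPoints(r)])
    print(r,P.mean(0).round(4),[round(np.linalg.norm(P[i]-P[i-1]),4) for i in range(4)],[round(np.degrees(np.arctan2(*(P[i]-P[i-1])[[1,0]])),1) for i in range(4)])
for sm,vm in [(25,105),(30,0)]:
  m=((hsv[:,:,1]<sm)&(hsv[:,:,2]>vm)).astype(np.uint8); f(m,(415,175,475,230),.06,c)
# whole dark cheeks+top
im=s["pixels"]; hsv=cv2.cvtColor(im,cv2.COLOR_RGB2HSV)
# scene picks (crop scale 6.667, offset 375,260): block top corners
for (u,v) in [(488,145),(583,85),(680,150),(582,213)]:
    print(onz(s,375+(u-400)/6.667,260+v/6.667,.06).round(4))
E
```

```text
((445.2692565917969, 200.34616088867188), (23.14170265197754, 15.689290046691895), 78.69007110595703) [ 0.5665 -0.237   0.06  ] [np.float64(0.0641), np.float64(0.0442), np.float64(0.0642), np.float64(0.0439)] [np.float64(9.9), np.float64(-78.1), np.float64(-170.4), np.float64(101.7)]
((444.5380554199219, 200.53298950195312), (23.226537704467773, 24.50898551940918), 85.91438293457031) [ 0.566  -0.2349  0.06  ] [np.float64(0.0646), np.float64(0.0687), np.float64(0.0647), np.float64(0.0683)] [np.float64(2.7), np.float64(-85.3), np.float64(-177.7), np.float64(94.6)]
[ 0.5356 -0.2192  0.06  ]
[ 0.5885 -0.2102  0.06  ]
[ 0.5987 -0.2577  0.06  ]
[ 0.545 -0.266  0.06 ]
```

```bash
cat > d.py <<'E'
import sys
from h import *
from cell import env
def go(x,y,z,yaw):
    o=env.get_obs(); Rm=R.from_euler('xyz',o["tool_rot"],degrees=True)
    Rt=R.from_euler('xyz',[180,0,yaw],degrees=True)
    print("shift",Rm.inv().apply(np.array([x,y,z])-o["tool_pos"]).round(4),"turn",(Rm.inv()*Rt).as_rotvec().round(4))
    print("t",o["time_s"],o["tool_pos"].round(4),o["tool_rot"].round(2),"F",o["force"].round(2),"w",round(o["grip_width"],4),"q",o["qpos"].round(1))
if len(sys.argv)>4: go(*map(float,sys.argv[1:5]))
E
python3 d.py .5 .25 .26 45; python3 d.py .58 -.08 .26 20
```

```text
shift [-0.2852  0.4237 -0.0377] turn [3.000e-04 9.000e-04 5.386e-01]
t 0.25 [0.1588 0.6301 0.222 ] [1.7999e+02 5.0000e-02 7.5860e+01] F [ 0.37 -0.07  0.59] w 0.0872 q [-75.1  18.4  -4.   83.1   1.3  78.5  -3.3]
shift [-0.5857  0.5819 -0.0374] turn [5.000e-04 8.000e-04 9.749e-01]
t 0.25 [0.1588 0.6301 0.222 ] [1.7999e+02 5.0000e-02 7.5860e+01] F [ 0.37 -0.07  0.59] w 0.0872 q [-75.1  18.4  -4.   83.1   1.3  78.5  -3.3]
```

Request:
send_rows(
  steps=[
    [[-0.05,0.04,-0.038],[0,0,0.1],0.087],
    [[-0.09,0.08,-0.038],[0,0,0.2],0.087],
    [[-0.12,0.12,-0.038],[0,0,0.3],0.087],
    [[-0.145,0.155,-0.038],[0,0,0.4],0.087],
    [[-0.17,0.19,-0.038],[0,0,0.5],0.087],
  ],
)

```text
time_s: 0.67
tool_pos: [0.2683, 0.4602, 0.2597]
tool_rot: [-180.0, -0.1, 47.0]
force: [0.5, 0.9, -0.0]
grip_width: 0.0873
```

```bash
python3 d.py .5 .25 .26 35; python3 d.py .58 -.08 .26 20
```

```text
shift [ 0.0044  0.3128 -0.0005] turn [-0.0006 -0.0011  0.209 ]
t 0.6667 [0.2683 0.4602 0.2597] [-1.7997e+02 -6.0000e-02  4.6980e+01] F [ 0.5   0.87 -0.  ] w 0.0873 q [-66.6   3.1   4.1  96.8  -0.2  80.  -15.4]
shift [-0.1822  0.5965 -0.0008] turn [-0.0008 -0.001   0.4708]
t 0.6667 [0.2683 0.4602 0.2597] [-1.7997e+02 -6.0000e-02  4.6980e+01] F [ 0.5   0.87 -0.  ] w 0.0873 q [-66.6   3.1   4.1  96.8  -0.2  80.  -15.4]
```

Request:
send_rows(
  steps=[
    [[0,0.04,0],[0,0,0.05],0.087],
    [[0,0.08,0],[0,0,0.1],0.087],
    [[0,0.12,0],[0,0,0.15],0.087],
    [[0,0.16,0],[0,0,0.2],0.087],
    [[0,0.2,0],[0,0,0.21],0.087],
  ],
)

```text
time_s: 1.08
tool_pos: [0.4155, 0.3242, 0.2593]
tool_rot: [-180.0, -0.0, 35.1]
force: [0.8, 1.0, 0.1]
grip_width: 0.0871
```

Request:
send_rows(
  steps=[
    [[0,0.04,0],[0,0,0],0.087],
    [[0,0.08,0],[0,0,0],0.087],
    [[0,0.11,0],[0,0,0],0.087],
    [[0,0.11,0],[0,0,0],0.087],
    [[0,0.11,0],[0,0,0],0.087],
  ],
)

```text
time_s: 1.5
tool_pos: [0.4788, 0.2339, 0.2591]
tool_rot: [-180.0, -0.0, 34.9]
force: [0.1, 0.2, 0.1]
grip_width: 0.0872
```

```bash
python3 d.py .58 -.08 .26 20; python3 - <<'E'
from h import *
from cell import env
c=env.read_camera("wrist"); cv2.imwrite("pics/w1.png",c["pixels"][:,:,::-1])
E
```

```text
shift [-0.0966  0.3153 -0.0009] turn [-1.0e-04 -3.0e-04  2.6e-01]
t 1.5 [0.4788 0.2339 0.2591] [-1.80e+02 -1.00e-02  3.49e+01] F [0.13 0.23 0.14] w 0.0872 q [-48.7   2.8  20.6  97.3  -1.   80.    7. ]
```

View pics/w1.png

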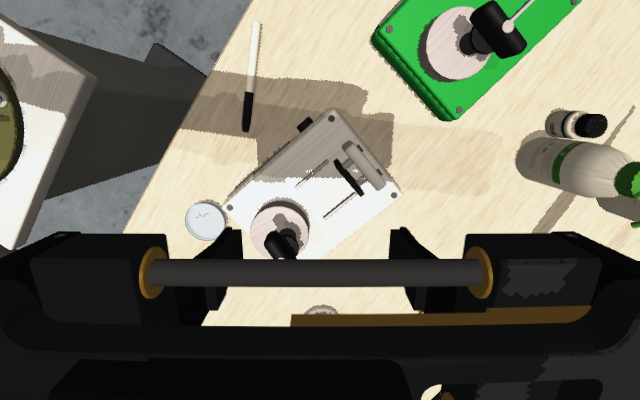

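```bash
python3 - <<'E'
from h import *
from cell import env
c=env.read_camera("wrist"); print(c["position"],c["rotation"])
import pickle; pickle.dump(c,open("w1.pkl","wb"))
crop(c["pixels"],215,95,415,270,4,"w1c.png")
cen=np.array([.494,.2035]);th=np.radians(75.3);X=np.array([np.cos(th),np.sin(th)]);Y=np.array([-X[1],X[0]])
for n,a,b,z in [("+x+y",.098,.073,.056),("+x-y",.098,-.073,.056),("-x+y",-.098,.073,.056),("rail+ in far",.05,.025,.064),("rail+ in near",-.002,.025,.064),("rail- far",.05,-.025,.064),("rail- near",-.002,-.025,.064),("knob",-.045,-.008,.151),("nest",.02,0,.056)]:
    p=np.r_[cen+a*X+b*Y,z]; q=proj(c,p); print(n,p.round(4),q.round(1),((q-[215,95])*4).round(0))
E
```

```text
[0.43507889 0.29515803 0.42157836] [-15.67838408   0.04134558  35.0765151 ]
+x+y [0.4483 0.3168 0.056 ] [335.4 105.3] [482.  41.]
+x-y [0.5895 0.2798 0.056 ] [407.8 196.8] [771. 407.]
-x+y [0.3985 0.1272 0.056 ] [217.6 208.1] [ 10. 452.]
rail+ in far [0.4825 0.2582 0.064 ] [330.2 163.5] [461. 274.]
rail+ in near [0.4693 0.2079 0.064 ] [297.7 190.5] [331. 382.]
rail- far [0.5309 0.2455 0.064 ] [355.8 194.1] [563. 397.]
rail- near [0.5177 0.1952 0.064 ] [323.6 219.7] [435. 499.]
knob [0.4903 0.1579 0.151 ] [282.1 263. ] [269. 672.]
nest [0.4991 0.2228 0.056 ] [324.2 192.7] [437. 391.]
```

View pics/w1c.png

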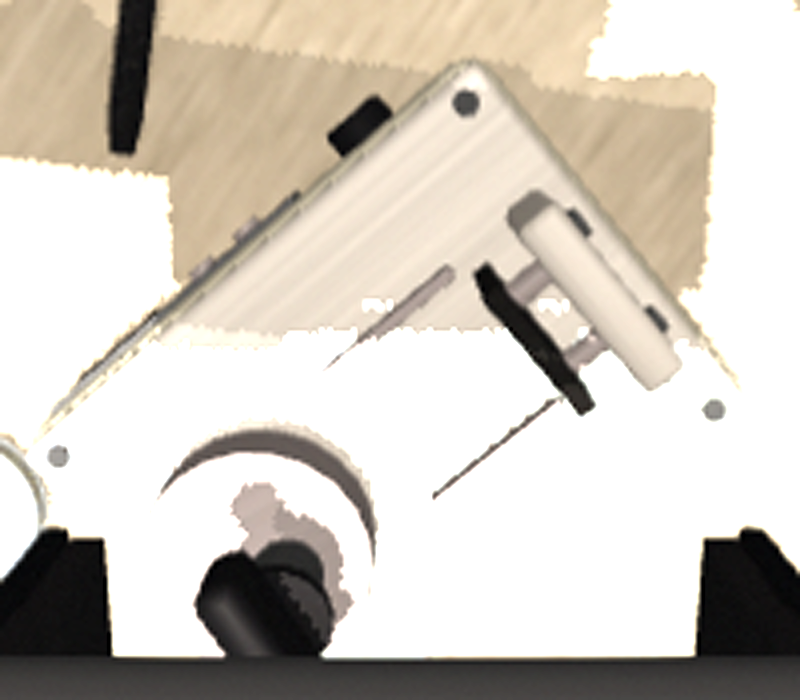

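Request:
send_rows(
  steps=[
    [[-0.01,0.035,0],[0,0,0.05],0.087],
    [[-0.025,0.07,0],[0,0,0.1],0.087],
    [[-0.04,0.105,0],[0,0,0.15],0.087],
    [[-0.055,0.14,0],[0,0,0.2],0.087],
    [[-0.07,0.175,0],[0,0,0.26],0.087],
  ],
)

```text
time_s: 2.02
tool_pos: [0.5211, 0.0532, 0.2591]
tool_rot: [-180.0, -0.0, 20.4]
force: [1.1, 0.0, -1.0]
grip_width: 0.0874
```

```bash
python3 d.py .5665 -.237 .2 10
```

```text
shift [-0.0586  0.2879  0.0589] turn [-0.0007 -0.0005  0.1812]
t 2.0167 [0.5211 0.0532 0.2591] [-1.7996e+02 -3.0000e-02  2.0380e+01] F [ 1.15  0.01 -1.05] w 0.0874 q [-38.4   1.4  30.4  98.8  -0.8  79.9  12.6]
```

Request:
send_rows(
  steps=[
    [[-0.01,0.035,0],[0,0,0.05],0.087],
    [[-0.02,0.07,0],[0,0,0.1],0.087],
    [[-0.025,0.105,0],[0,0,0.15],0.087],
    [[-0.032,0.14,0],[0,0,0.18],0.087],
    [[-0.04,0.175,0],[0,0,0.18],0.087],
  ],
)

```text
time_s: 2.43
tool_pos: [0.5452, -0.1244, 0.2591]
tool_rot: [-179.9, -0.0, 10.1]
force: [0.6, 0.4, 0.4]
grip_width: 0.087
```

```bash
python3 d.py .5665 -.237 .2 10
```

```text
shift [0.0011 0.1147 0.059 ] turn [-0.001  -0.0009  0.0026]
t 2.4333 [ 0.5452 -0.1244  0.2591] [-1.7994e+02 -5.0000e-02  1.0150e+01] F [0.57 0.44 0.41] w 0.087 q [-26.7   7.   40.5  94.5  -4.7  80.2  24.6]
```

Request:
send_rows(
  steps=[
    [[0,0.035,0.01],[0,0,0],0.087],
    [[0,0.07,0.02],[0,0,0],0.087],
    [[0.001,0.1,0.04],[0,0,0],0.087],
    [[0.001,0.115,0.059],[0,0,0],0.087],
    [[0.001,0.115,0.059],[0,0,0],0.087],
  ],
)

```text
time_s: 2.85
tool_pos: [0.5633, -0.2402, 0.1958]
tool_rot: [-180.0, 0.4, 9.8]
force: [-1.4, 0.3, -0.4]
grip_width: 0.087
```

```bash
python3 d.py .5665 -.237 .02 10;python3 - <<'E'
from h import *
from cell import env
c=env.read_camera("top"); crop(c["pixels"],390,150,500,240,7,"t2.png")
c=env.read_camera("wrist"); cv2.imwrite("pics/w2.png",c["pixels"][:,:,::-1])
c=env.read_camera("scene"); crop(c["pixels"],340,220,450,320,6,"s2.png")
E
```

```text
shift [ 0.0048 -0.0025  0.1757] turn [-0.0005  0.0067 -0.0034]
t 2.85 [ 0.5633 -0.2402  0.1958] [-179.97    0.38    9.81] F [-1.42  0.34 -0.4 ] w 0.087 q [-15.1  18.1  43.9  92.  -12.7  75.4  40.5]
```

View pics/w2.png

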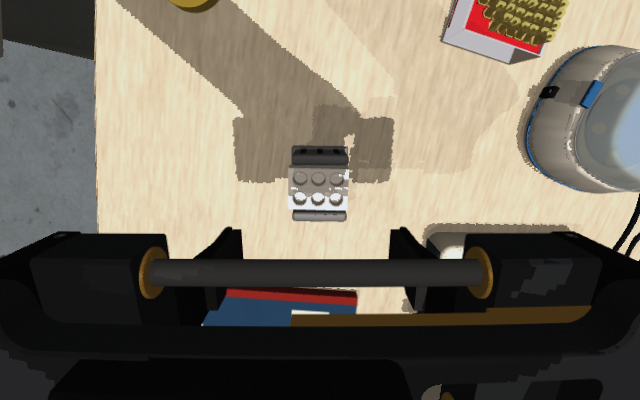

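View pics/s2.png

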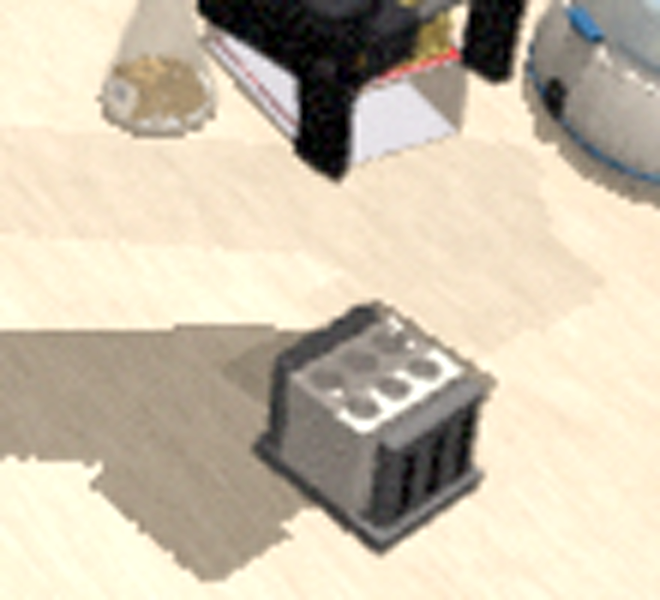

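```bash
python3 - <<'E'
from h import *
from cell import env
c=env.read_camera("wrist"); crop(c["pixels"],270,130,370,230,6,"w2c.png")
for a in [(31,0),(-31,0),(0,22),(0,-22),(31,22),(-31,22),(31,-22),(-31,-22)]:
    t=np.radians(10);x,y=a[0]/1e3,a[1]/1e3
    p=proj(c,[.5665+x*np.cos(t)-y*np.sin(t),-.237+x*np.sin(t)+y*np.cos(t),.06]);print(a,p.round(1),((p-[270,130])*6).round())
E
```

```text
(31, 0) [345.6 187.5] [454. 345.]
(-31, 0) [286.1 187.4] [ 97. 344.]
(0, 22) [315.9 166.5] [276. 219.]
(0, -22) [315.8 207.6] [275. 465.]
(31, 22) [346.2 166.6] [457. 220.]
(-31, 22) [285.6 166.5] [ 94. 219.]
(31, -22) [345.  207.6] [450. 466.]
(-31, -22) [286.7 207.5] [100. 465.]
```

View pics/w2c.png

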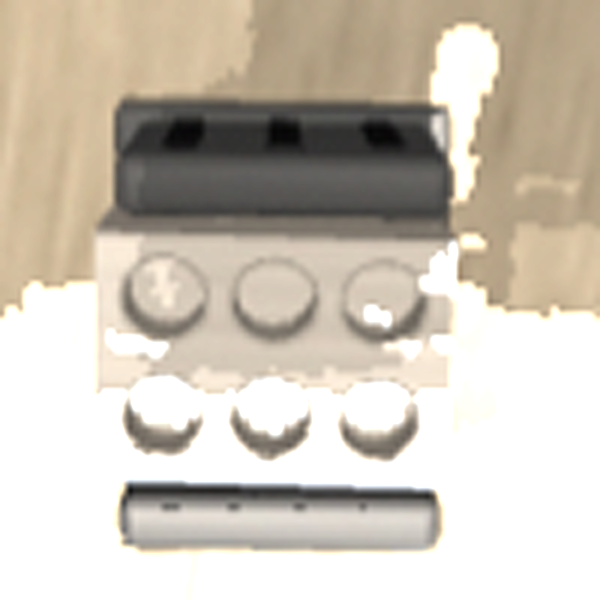

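```bash
python3 d.py .5668 -.2385 .022 10
```

```text
shift [-0.0006  0.0027  0.1787] turn [-0.001  -0.0014  0.0032]
t 3.05 [ 0.5667 -0.2359  0.2007] [-1.7994e+02 -8.0000e-02  1.0180e+01] F [-0.14  0.64  0.26] w 0.0868 q [-15.4  17.7  43.8  91.8 -12.7  75.5  40.4]
```

Request:
send_rows(
  steps=[
    [[-0.0005,0.0027,0.035],[0,0,0],0.087],
    [[-0.0005,0.0027,0.07],[0,0,0],0.087],
    [[-0.0005,0.0027,0.1],[0,0,0],0.087],
    [[-0.0005,0.0027,0.12],[0,0,0],0.087],
    [[-0.0005,0.0027,0.12],[0,0,0],0.087],
  ],
)

```text
time_s: 3.47
tool_pos: [0.5639, -0.2373, 0.0766]
tool_rot: [-179.8, 0.3, 10.2]
force: [-1.2, 0.5, -0.2]
grip_width: 0.0871
```

```bash
python3 d.py .5668 -.2385 .022 10;python3 - <<'E'
from h import *
from cell import env
c=env.read_camera("scene"); crop(c["pixels"],340,220,450,320,6,"s3.png")
E
```

```text
shift [0.0029 0.002  0.0546] turn [-0.0042  0.0049  0.0032]
t 3.4667 [ 0.5639 -0.2373  0.0766] [-179.76    0.28   10.18] F [-1.18  0.55 -0.19] w 0.0871 q [-12.8  24.4  41.3  99.3 -17.8  63.4  44.3]
```

View pics/s3.png

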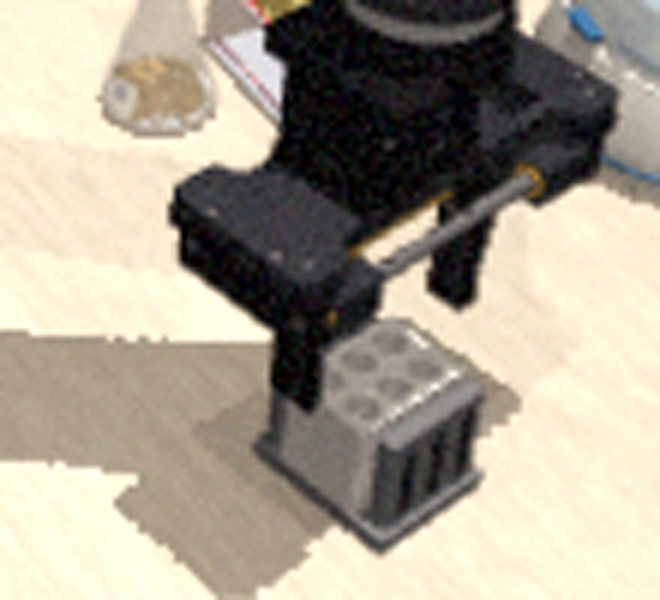

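```bash
python3 d.py .5668 -.2385 .022 10
```

```text
shift [0.0017 0.0004 0.0572] turn [-0.0023  0.0019  0.0026]
t 3.5167 [ 0.5652 -0.2385  0.0792] [-1.7987e+02  1.1000e-01  1.0150e+01] F [-0.21  0.22 -0.01] w 0.0868 q [-12.8  24.3  41.3  99.1 -17.8  63.4  44.3]
```

Request:
send_rows(
  steps=[
    [[0,0,0.015],[0,0,0],0.087],
    [[0,0,0.03],[0,0,0],0.087],
    [[0,0,0.045],[0,0,0],0.087],
    [[0,0,0.057],[0,0,0],0.087],
    [[0,0,0.057],[0,0,0],0.087],
  ],
)

```text
time_s: 3.93
tool_pos: [0.5657, -0.2399, 0.0228]
tool_rot: [-179.9, 0.0, 10.1]
force: [0.3, 0.1, 0.3]
grip_width: 0.0865
```

Request:
send_rows(
  steps=[
    [[0,0,0],[0,0,0],0.06],
    [[0,0,0],[0,0,0],0.05],
    [[0,0,0],[0,0,0],0.05],
    [[0,0,0],[0,0,0],0.05],
    [[0,0,0],[0,0,0],0.05],
  ],
  grip_force=25,
)

```text
time_s: 4.35
tool_pos: [0.5662, -0.2414, 0.0239]
tool_rot: [180.0, -0.1, 10.0]
force: [-1.3, 1.1, 3.0]
grip_width: 0.0618
```

```bash
python3 d.py .5668 -.2385 .022 10
```

```text
shift [ 0.0011 -0.0028  0.0019] turn [ 0.0005 -0.0017 -0.0006]
t 4.35 [ 0.5662 -0.2414  0.0239] [ 1.7997e+02 -1.0000e-01  9.9700e+00] F [-1.33  1.06  3.05] w 0.0618 q [-10.9  28.2  39.5 101.3 -20.9  57.9  46.5]
```

Request:
send_rows(
  steps=[
    [[0,0,-0.01],[0,0,0],0.05],
    [[0,0,-0.025],[0,0,0],0.05],
    [[0,0,-0.05],[0,0,0],0.05],
    [[0,0,-0.08],[0,0,0],0.05],
    [[0,0,-0.09],[0,0,0],0.05],
  ],
)

```text
time_s: 4.77
tool_pos: [0.5671, -0.2426, 0.1173]
tool_rot: [179.9, -0.3, 9.9]
force: [0.8, -1.0, -2.3]
grip_width: 0.0623
```

```bash
python3 d.py .54 -.13 .014 10;python3 - <<'E'
from h import *
from cell import env
c=env.read_camera("scene"); crop(c["pixels"],320,200,450,320,5,"s4.png")
E
```

```text
shift [-0.0077 -0.1158  0.103 ] turn [ 0.0025 -0.0048 -0.001 ]
t 4.7667 [ 0.5671 -0.2426  0.1173] [179.86  -0.28   9.94] F [ 0.76 -1.01 -2.31] w 0.0623 q [-13.6  22.1  42.6  97.1 -16.1  66.8  43.2]
```

View pics/s4.png

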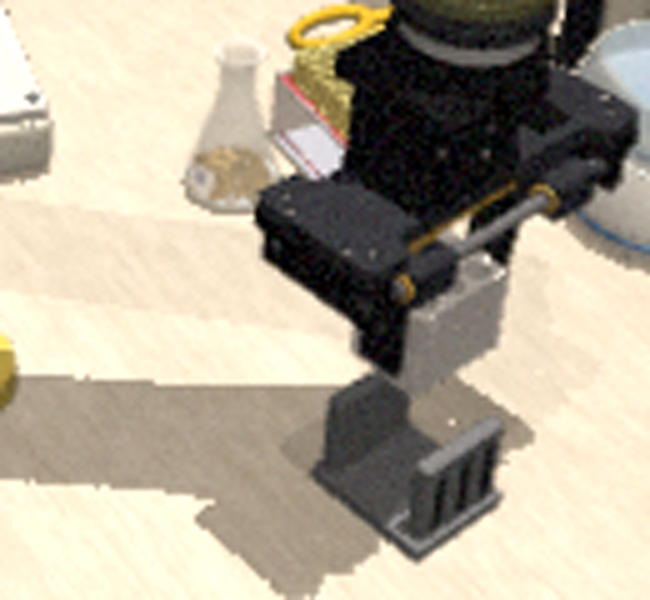

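Request:
send_rows(
  steps=[
    [[0,-0.03,0],[0,0,0],0.05],
    [[0,-0.06,0],[0,0,0],0.05],
    [[-0.001,-0.095,0],[0,0,0],0.05],
    [[-0.002,-0.13,0.02],[0,0,0],0.05],
    [[-0.002,-0.144,0.05],[0,0,0],0.05],
  ],
)

```text
time_s: 5.23
tool_pos: [0.5396, -0.0938, 0.0636]
tool_rot: [-179.8, -0.3, 10.3]
force: [0.7, 1.7, -2.3]
grip_width: 0.0618
```

```bash
python3 d.py .54 -.10 .014 10
```

```text
shift [-0.0009  0.0064  0.0496] turn [-0.0038 -0.0044  0.0046]
t 5.2333 [ 0.5396 -0.0938  0.0636] [-179.78   -0.25   10.27] F [ 0.67  1.73 -2.29] w 0.0618 q [-27.6  16.3  39.9 109.5 -12.5  58.4  28. ]
```

Request:
send_rows(
  steps=[
    [[0,0,0.012],[0,0,0],0.05],
    [[0,0,0.024],[0,0,0],0.05],
    [[0,0,0.036],[0,0,0],0.05],
    [[0,0,0.044],[0,0,0],0.05],
    [[0,0,0.044],[0,0,0],0.05],
  ],
)

```text
time_s: 5.65
tool_pos: [0.5374, -0.1013, 0.0174]
tool_rot: [180.0, 0.2, 9.8]
force: [-0.2, 0.3, -2.4]
grip_width: 0.062
```

```bash
python3 d.py .54 -.10 .014 10;python3 - <<'E'
from h import *
from cell import env
env.read_camera("top");env.read_camera("top")
c=env.read_camera("scene"); crop(c["pixels"],300,180,450,300,5,"s5.png")
E
python3 d.py .54 -.10 .014 10
```

```text
shift [ 0.0028 -0.0009  0.0034] turn [ 0.0006  0.0028 -0.0028]
t 5.65 [ 0.5374 -0.1013  0.0174] [1.7997e+02 1.6000e-01 9.8400e+00] F [-0.19  0.27 -2.44] w 0.062 q [-25.6  20.5  38.7 111.2 -15.6  53.8  30.6]
shift [ 0.0009 -0.0008  0.0056] turn [ 0.0007 -0.0011 -0.0021]
t 5.8 [ 0.5392 -0.1009  0.0196] [ 1.7996e+02 -7.0000e-02  9.8800e+00] F [-0.92 -0.6  -2.17] w 0.0619 q [-25.6  20.3  38.7 111.  -15.6  53.8  30.5]
```

View pics/s5.png

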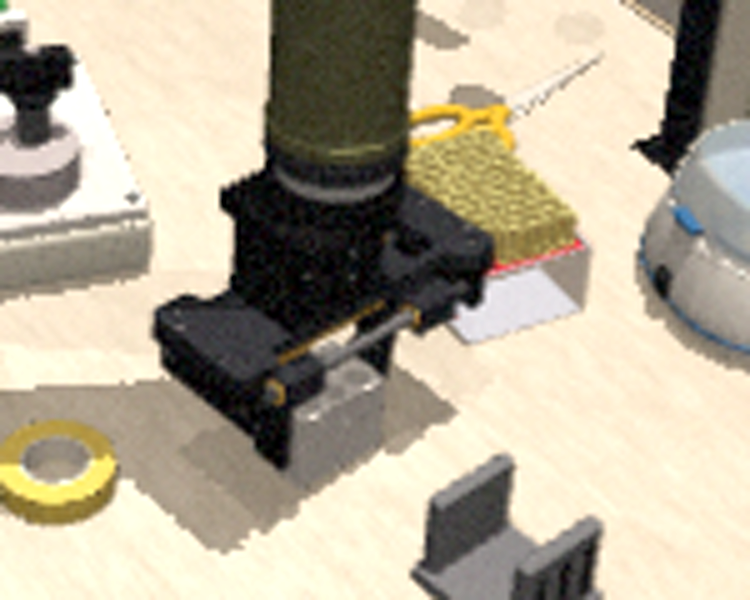

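Request:
send_rows(
  steps=[
    [[0,0,0.002],[0,0,0],0.05],
    [[0,0,0.004],[0,0,0],0.05],
    [[0,0,0.005],[0,0,0],0.05],
    [[0,0,0.005],[0,0,0],0.05],
    [[0,0,0.005],[0,0,0],0.05],
  ],
)

```text
time_s: 6.22
tool_pos: [0.5386, -0.0997, 0.0141]
tool_rot: [-180.0, -0.0, 10.0]
force: [0.2, 0.6, -2.7]
grip_width: 0.062
```

```bash
python3 d.py .54 -.10 .014 10
```

```text
shift [0.0014 0.0005 0.0001] turn [-0.0001 -0.0002 -0.0004]
t 6.2167 [ 0.5386 -0.0997  0.0141] [-1.7999e+02 -1.0000e-02  9.9800e+00] F [ 0.21  0.58 -2.72] w 0.062 q [-25.5  20.7  38.5 111.3 -16.   53.3  30.8]
```

Request:
send_rows(
  steps=[
    [[0,0,0.0005],[0,0,0],0.05],
    [[0,0,0.001],[0,0,0],0.05],
    [[0,0,0.0015],[0,0,0],0.05],
    [[0,0,0.0015],[0,0,0],0.05],
    [[0,0,0.0015],[0,0,0],0.05],
  ],
)

```text
time_s: 6.63
tool_pos: [0.5387, -0.0997, 0.0138]
tool_rot: [-179.9, -0.0, 10.0]
force: [-3.9, 0.6, 7.7]
grip_width: 0.0622
```

Request:
send_rows(
  steps=[
    [[0,0,-0.0008],[0,0,0],0.05],
    [[0,0,-0.0008],[0,0,0],0.07],
    [[0,0,-0.0008],[0,0,0],0.087],
    [[0,0,-0.0008],[0,0,0],0.087],
    [[0,0,-0.0008],[0,0,0],0.087],
  ],
)

```text
time_s: 7.05
tool_pos: [0.5387, -0.0998, 0.0134]
tool_rot: [180.0, -0.0, 10.0]
force: [0.2, 0.5, -0.2]
grip_width: 0.0807
```

Request:
send_rows(
  steps=[
    [[0,0,-0.02],[0,0,0],0.087],
    [[0,0,-0.045],[0,0,0],0.087],
    [[0,0,-0.075],[0,0,0],0.087],
    [[0,0,-0.1],[0,0,0.1],0.087],
    [[0,0,-0.1],[0,0,0.22],0.087],
  ],
)

```text
time_s: 7.47
tool_pos: [0.5421, -0.1006, 0.1185]
tool_rot: [-179.9, -0.5, -2.9]
force: [1.3, 0.4, -0.1]
grip_width: 0.087
```

```bash
python3 d.py .5387 -.0997 .12 -80; python3 - <<'E'
from h import *
from cell import env
c=env.read_camera("wrist"); cv2.imwrite("pics/w6.png",c["pixels"][:,:,::-1])
E
```

```text
shift [-0.0034 -0.0008 -0.0015] turn [-0.0068 -0.0069  1.345 ]
t 7.4667 [ 0.5421 -0.1006  0.1185] [-179.95   -0.51   -2.93] F [ 1.25  0.37 -0.09] w 0.087 q [-30.6  12.6  43.3 106.5  -9.8  64.1  13.3]
```

View pics/w6.png

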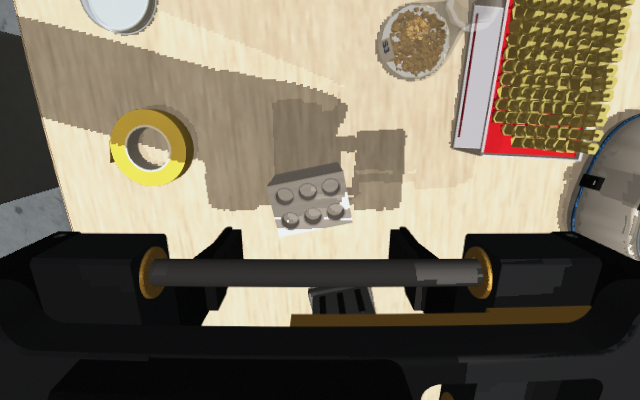

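Request:
send_rows(
  steps=[
    [[-0.001,0,0],[0,0,0.12],0.087],
    [[-0.001,0,0],[0,0,0.24],0.087],
    [[-0.001,0,0],[0,0,0.36],0.087],
    [[-0.001,0,0],[0,0,0.48],0.087],
    [[-0.001,0,0],[0,0,0.6],0.087],
  ],
)

```text
time_s: 7.93
tool_pos: [0.5369, -0.0996, 0.1125]
tool_rot: [180.0, 0.1, -37.2]
force: [0.1, -0.7, 0.4]
grip_width: 0.087
```

Request:
send_rows(
  steps=[
    [[0,0,0],[0,0,0.12],0.087],
    [[0,0,0],[0,0,0.24],0.087],
    [[0,0,0],[0,0,0.36],0.087],
    [[0,0,0],[0,0,0.48],0.087],
    [[0,0,0],[0,0,0.6],0.087],
  ],
)

```text
time_s: 8.35
tool_pos: [0.537, -0.0996, 0.1125]
tool_rot: [179.9, 0.0, -71.6]
force: [0.1, -0.3, -0.4]
grip_width: 0.0869
```

Request:
send_rows(
  steps=[
    [[0,0,0],[0,0,0.12],0.087],
    [[0,0,0],[0,0,0.14],0.087],
    [[0,0,0],[0,0,0.14],0.087],
    [[0,0,0],[0,0,0.14],0.087],
    [[0,0,0],[0,0,0.14],0.087],
  ],
)

```text
time_s: 8.77
tool_pos: [0.5374, -0.0997, 0.1131]
tool_rot: [180.0, 0.0, -79.3]
force: [-0.1, -0.6, -0.0]
grip_width: 0.087
```

```bash
python3 d.py .5387 -.0997 .016 -80
```

```text
shift [ 0.0003 -0.0013  0.0971] turn [0.0003 0.0001 0.0129]
t 8.7667 [ 0.5374 -0.0997  0.1131] [ 1.7998e+02  1.0000e-02 -7.9260e+01] F [-0.14 -0.58 -0.04] w 0.087 q [-40.5  15.5  55.4 107.3 -14.1  64.5 -59.2]
```

Request:
send_rows(
  steps=[
    [[0,-0.0012,0.025],[0,0,0.013],0.087],
    [[0,-0.0012,0.05],[0,0,0.013],0.087],
    [[0,-0.0012,0.075],[0,0,0.013],0.087],
    [[0,-0.0012,0.09],[0,0,0.013],0.087],
    [[0,-0.0012,0.096],[0,0,0.013],0.087],
  ],
)

```text
time_s: 9.18
tool_pos: [0.5367, -0.0992, 0.0148]
tool_rot: [179.8, 0.0, -80.1]
force: [-0.2, -0.4, 0.3]
grip_width: 0.087
```

Request:
send_rows(
  steps=[
    [[0,0,0],[0,0,0],0.087],
    [[0,0,0],[0,0,0],0.087],
    [[0,0,0],[0,0,0],0.06],
    [[0,0,0],[0,0,0],0.06],
    [[0,0,0],[0,0,0],0.06],
  ],
)

```text
time_s: 9.6
tool_pos: [0.5396, -0.0995, 0.0184]
tool_rot: [-179.9, 0.0, -80.1]
force: [0.4, -0.6, -0.7]
grip_width: 0.0742
```

```bash
python3 d.py .5387 -.0997 .017 -80
```

```text
shift [0.0001 0.0009 0.0014] turn [-0.0021  0.0001 -0.0023]
t 9.6 [ 0.5396 -0.0995  0.0184] [-179.88    0.    -80.13] F [ 0.36 -0.63 -0.72] w 0.0742 q [-35.2  23.9  50.7 111.4 -22.6  55.  -53.8]
```

Good. Close.

Request:
send_rows(
  steps=[
    [[0,0.0009,0.001],[0,0,0],0.05],
    [[0,0.0009,0.001],[0,0,0],0.04],
    [[0,0.0009,0.001],[0,0,0],0.03],
    [[0,0.0009,0.001],[0,0,0],0.03],
    [[0,0.0009,0.001],[0,0,0],0.03],
  ],
  grip_force=25,
)

```text
time_s: 10.02
tool_pos: [0.5377, -0.099, 0.0163]
tool_rot: [180.0, 0.1, -80.1]
force: [-1.1, 1.6, 1.4]
grip_width: 0.0439
```

Request:
send_rows(
  steps=[
    [[0,0,0],[0,0,0],0.03],
    [[0,0,0],[0,0,0],0.03],
    [[0,0,0],[0,0,0],0.03],
    [[0,0,0],[0,0,0],0.03],
    [[0,0,0],[0,0,0],0.03],
  ],
)

```text
time_s: 10.43
tool_pos: [0.5377, -0.0991, 0.0164]
tool_rot: [180.0, 0.0, -80.1]
force: [-1.8, 2.2, 3.4]
grip_width: 0.0434
```

```bash
python3 d.py .5387 -.0997 .017 -80
```

```text
shift [ 0.0007 -0.0008 -0.0007] turn [ 0.0001  0.0008 -0.0024]
t 10.4333 [ 0.5377 -0.0991  0.0164] [ 1.7999e+02  5.0000e-02 -8.0140e+01] F [-1.84  2.25  3.44] w 0.0434 q [-35.2  24.   50.6 111.6 -22.6  54.9 -53.8]
```

Request:
send_rows(
  steps=[
    [[0,0,-0.02],[0,0,0],0.03],
    [[0,0,-0.055],[0,0,0],0.03],
    [[0,0,-0.095],[0,0,0],0.03],
    [[0,0,-0.135],[0,0,0],0.03],
    [[0,0,-0.175],[0,0,0],0.03],
  ],
)

```text
time_s: 10.85
tool_pos: [0.5372, -0.1009, 0.1923]
tool_rot: [180.0, -0.1, -80.2]
force: [0.0, 0.5, -2.3]
grip_width: 0.0439
```

```bash
python3 d.py .50 .222 .22 -14.7
```

```text
shift [-0.3245 -0.0181 -0.0282] turn [ 1.6000e-03 -1.0000e-03 -1.1439e+00]
t 10.85 [ 0.5372 -0.1009  0.1923] [ 1.7996e+02 -9.0000e-02 -8.0240e+01] F [ 0.    0.46 -2.31] w 0.0439 q [-44.5   9.9  58.3 102.   -8.7  72.9 -64.3]
```

Request:
send_rows(
  steps=[
    [[-0.03,0,-0.02],[0,0,-0.1],0.03],
    [[-0.06,0,-0.028],[0,0,-0.22],0.03],
    [[-0.09,0,-0.028],[0,0,-0.34],0.03],
    [[-0.12,0,-0.028],[0,0,-0.46],0.03],
    [[-0.15,0,-0.028],[0,0,-0.58],0.03],
  ],
)

```text
time_s: 11.27
tool_pos: [0.512, 0.0486, 0.2191]
tool_rot: [-179.9, -0.1, -46.6]
force: [-0.6, -0.1, -2.3]
grip_width: 0.0438
```

```bash
python3 d.py .50 .222 .22 -14.7
```

```text
shift [-0.1343 -0.1103 -0.0009] turn [-0.0006 -0.0012 -0.5575]
t 11.2667 [0.512  0.0486 0.2191] [-1.7995e+02 -6.0000e-02 -4.6650e+01] F [-0.6  -0.11 -2.32] w 0.0438 q [-56.6   1.   49.3 104.   -0.8  75.3 -53.7]
```

Request:
send_rows(
  steps=[
    [[-0.025,-0.022,0],[0,0,-0.11],0.03],
    [[-0.05,-0.044,0],[0,0,-0.22],0.03],
    [[-0.075,-0.066,0],[0,0,-0.33],0.03],
    [[-0.1,-0.088,0],[0,0,-0.44],0.03],
    [[-0.13,-0.109,0],[0,0,-0.557],0.03],
  ],
)

```text
time_s: 11.68
tool_pos: [0.5038, 0.2174, 0.2186]
tool_rot: [179.9, -0.1, -14.8]
force: [0.5, 0.3, -2.4]
grip_width: 0.0439
```

Request:
send_rows(
  steps=[
    [[0,0,0],[0,0,0],0.03],
    [[0,0,0],[0,0,0],0.03],
    [[0,0,0],[0,0,0],0.03],
    [[0,0,0],[0,0,0],0.03],
    [[0,0,0],[0,0,0],0.03],
  ],
)

```text
time_s: 12.1
tool_pos: [0.5036, 0.2156, 0.2193]
tool_rot: [180.0, -0.0, -15.2]
force: [0.3, -0.6, -2.6]
grip_width: 0.0438
```

```bash
python3 d.py .499 .222 .22 -14.7;  python3 - <<'E'
from h import *
from cell import env
c=env.read_camera("wrist"); cv2.imwrite("pics/w7.png",c["pixels"][:,:,::-1])
c=env.read_camera("top"); crop(c["pixels"],220,160,350,270,5,"t7.png")
c=env.read_camera("scene"); crop(c["pixels"],240,120,360,250,5,"s7.png")
E
```

```text
shift [-0.0061 -0.005  -0.0007] turn [ 0.0001 -0.0004 -0.0087]
t 12.1 [0.5036 0.2156 0.2193] [ 1.7999e+02 -2.0000e-02 -1.5200e+01] F [ 0.31 -0.62 -2.64] w 0.0438 q [-63.8   6.6  41.1  99.4  -4.4  75.6 -37. ]
```

View pics/w7.png

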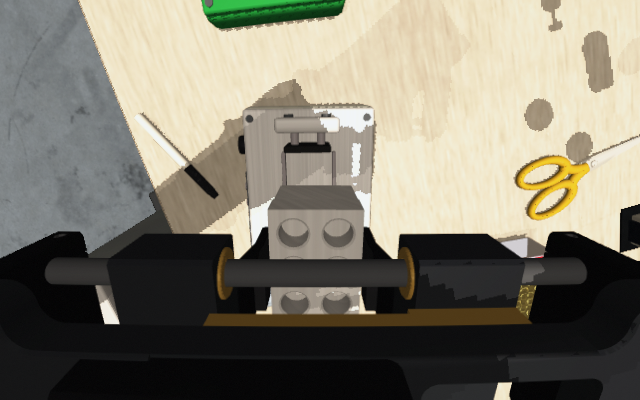

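View pics/s7.png

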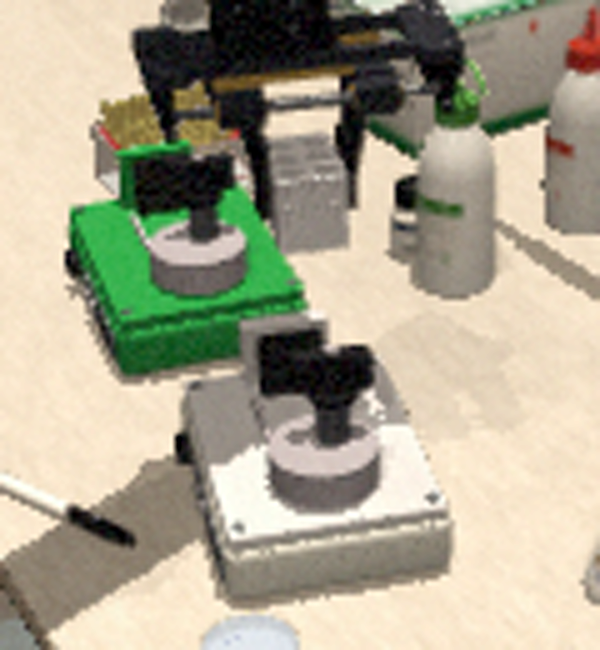

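```bash
cat > pr.py <<'E'
from h import *
from cell import env
import sys
x0,y0,x1,y1,s=map(int,sys.argv[1:6])
c=env.read_camera("wrist"); crop(c["pixels"],x0,y0,x1,y1,s,sys.argv[6])
cen=np.array([.494,.2035]);th=np.radians(75.3);X=np.array([np.cos(th),np.sin(th)]);Y=np.array([-X[1],X[0]])
for n,a,b,z in [("+x+y",.098,.073,.056),("+x-y",.098,-.073,.056),("rail+ in far",.05,.025,.064),("rail+ out far",.05,.029,.064),("rail- far",.05,-.025,.064),("rail- out far",.05,-.029,.064),("jaw top out",.086,0,.104),("pad face top",.054,0,.1)]:
    p=np.r_[cen+a*X+b*Y,z]; q=proj(c,p); print(n,p.round(4),q.round(1),((q-[x0,y0])*s).round(0))
E
python3 pr.py 230 90 390 210 5 w7c.png; python3 d.py .499 .222 .22 -14.7
```

```text
+x+y [0.4483 0.3168 0.056 ] [239.6 104.7] [48. 74.]
+x-y [0.5895 0.2798 0.056 ] [378.9 103.5] [745.  68.]
rail+ in far [0.4825 0.2582 0.064 ] [286.1 151.1] [280. 305.]
rail+ out far [0.4786 0.2592 0.064 ] [282.3 151.1] [261. 305.]
rail- far [0.5309 0.2455 0.064 ] [333.2 150.7] [516. 303.]
rail- out far [0.5347 0.2445 0.064 ] [337.  150.6] [535. 303.]
jaw top out [0.5158 0.2867 0.104 ] [308.3 116.1] [391. 130.]
pad face top [0.5077 0.2557 0.1   ] [308.9 151.1] [394. 306.]
shift [-0.0054 -0.0039 -0.0006] turn [-0.0004 -0.0002 -0.0068]
t 12.3 [0.5032 0.2168 0.2194] [-1.7998e+02 -1.0000e-02 -1.5090e+01] F [ 0.06  0.07 -2.9 ] w 0.0437 q [-63.8   6.6  41.   99.4  -4.5  75.7 -37. ]
```

View pics/w7c.png

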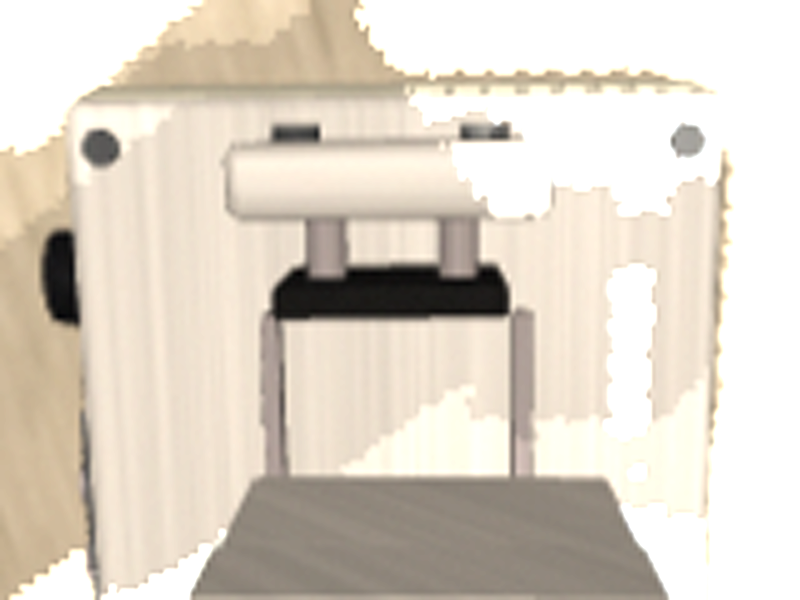

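Request:
send_rows(
  steps=[
    [[-0.003,-0.002,0.02],[0,0,-0.007],0.03],
    [[-0.0055,-0.004,0.04],[0,0,-0.007],0.03],
    [[-0.0055,-0.004,0.06],[0,0,-0.007],0.03],
    [[-0.0055,-0.004,0.075],[0,0,-0.007],0.03],
    [[-0.0055,-0.004,0.08],[0,0,-0.007],0.03],
  ],
)

```text
time_s: 12.72
tool_pos: [0.4972, 0.222, 0.137]
tool_rot: [179.8, 0.1, -14.6]
force: [-0.8, 0.3, -2.5]
grip_width: 0.0437
```

Request:
send_rows(
  steps=[
    [[0,0,0.01],[0,0,0],0.03],
    [[0,0,0.025],[0,0,0],0.03],
    [[0,0,0.045],[0,0,0],0.03],
    [[0,0,0.045],[0,0,0],0.03],
    [[0,0,0.045],[0,0,0],0.03],
  ],
)

```text
time_s: 13.13
tool_pos: [0.4985, 0.2225, 0.0942]
tool_rot: [179.9, 0.0, -14.6]
force: [0.0, 0.4, -2.7]
grip_width: 0.0437
```

```bash
python3 d.py .4989 .2221 .073 -14.7; python3 pr.py 230 90 390 210 5 w8c.png;  python3 - <<'E'
from h import *
from cell import env
c=env.read_camera("scene"); crop(c["pixels"],250,150,350,250,6,"s8.png")
E
```

```text
shift [0.0005 0.0003 0.0212] turn [0.0011 0.0006 0.0013]
t 13.1333 [0.4985 0.2225 0.0942] [ 1.7994e+02  4.0000e-02 -1.4630e+01] F [ 0.04  0.37 -2.7 ] w 0.0437 q [-62.   13.7  39.8 108.   -9.8  61.8 -33. ]
+x+y [0.4483 0.3168 0.056 ] [203.4 105.2] [-133.   76.]
+x-y [0.5895 0.2798 0.056 ] [428.8 105.3] [994.  77.]
rail+ in far [0.4825 0.2582 0.064 ] [278.2 180.2] [241. 451.]
rail+ out far [0.4786 0.2592 0.064 ] [272.1 180.2] [211. 451.]
rail- far [0.5309 0.2455 0.064 ] [353.9 180.3] [620. 452.]
rail- out far [0.5347 0.2445 0.064 ] [360.  180.3] [650. 452.]
jaw top out [0.5158 0.2867 0.104 ] [316.3 127. ] [431. 185.]
pad face top [0.5077 0.2557 0.1   ] [316.2 187.4] [431. 487.]
```

View pics/w8c.png

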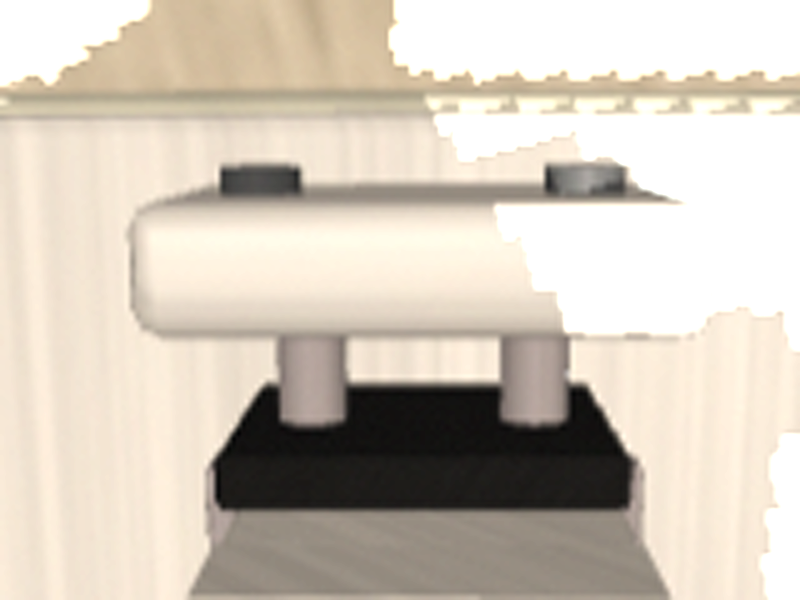

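View pics/s8.png

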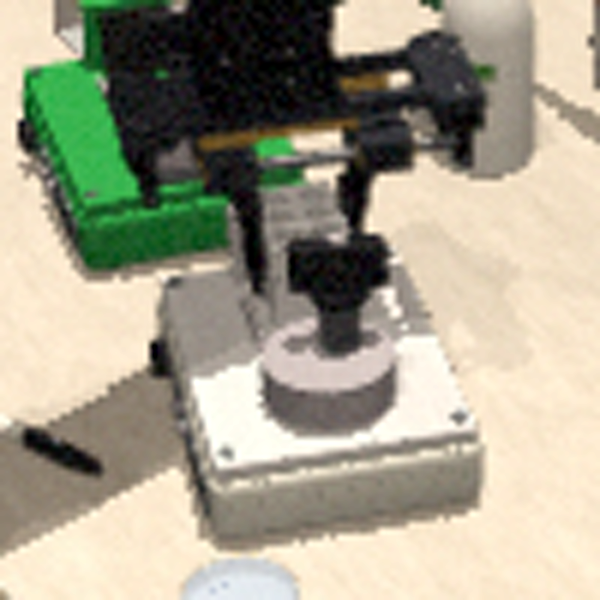

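Request:
send_rows(
  steps=[
    [[0,0,0.004],[0,0,0],0.03],
    [[0,0,0.008],[0,0,0],0.03],
    [[0,0,0.012],[0,0,0],0.03],
    [[0,0,0.016],[0,0,0],0.03],
    [[0,0,0.018],[0,0,0],0.03],
  ],
)

```text
time_s: 13.65
tool_pos: [0.4984, 0.2227, 0.0757]
tool_rot: [180.0, 0.0, -14.6]
force: [-0.3, -0.1, -3.5]
grip_width: 0.0439
```

Request:
send_rows(
  steps=[
    [[0,0,0.0005],[0,0,0],0.03],
    [[0,0,0.001],[0,0,0],0.03],
    [[0,0,0.002],[0,0,0],0.03],
    [[0,0,0.003],[0,0,0],0.03],
    [[0,0,0.003],[0,0,0],0.03],
  ],
)

```text
time_s: 14.07
tool_pos: [0.4987, 0.2228, 0.0732]
tool_rot: [180.0, -0.0, -14.6]
force: [-0.2, -0.1, -2.4]
grip_width: 0.0437
```

```bash
python3 d.py .4989 .2221 .073 -14.7; python3 pr.py 230 90 390 210 5 w9c.png
```

```text
shift [0.0004 0.0006 0.0002] turn [ 0.     -0.      0.0016]
t 14.0667 [0.4987 0.2228 0.0732] [180.    -0.   -14.61] F [-0.24 -0.1  -2.43] w 0.0437 q [-61.4  15.3  39.4 109.1 -11.2  59.5 -32. ]
+x+y [0.4483 0.3168 0.056 ] [190.3 104.9] [-198.   74.]
+x-y [0.5895 0.2798 0.056 ] [441.7 105.2] [1058.   76.]
rail+ in far [0.4825 0.2582 0.064 ] [273.8 188.4] [219. 492.]
rail+ out far [0.4786 0.2592 0.064 ] [267.1 188.4] [185. 492.]
rail- far [0.5309 0.2455 0.064 ] [358.1 188.5] [641. 493.]
rail- out far [0.5347 0.2445 0.064 ] [364.9 188.5] [674. 493.]
jaw top out [0.5158 0.2867 0.104 ] [316.3 129.9] [431. 199.]
pad face top [0.5077 0.2557 0.1   ] [316.1 198.6] [431. 543.]
```

View pics/w9c.png

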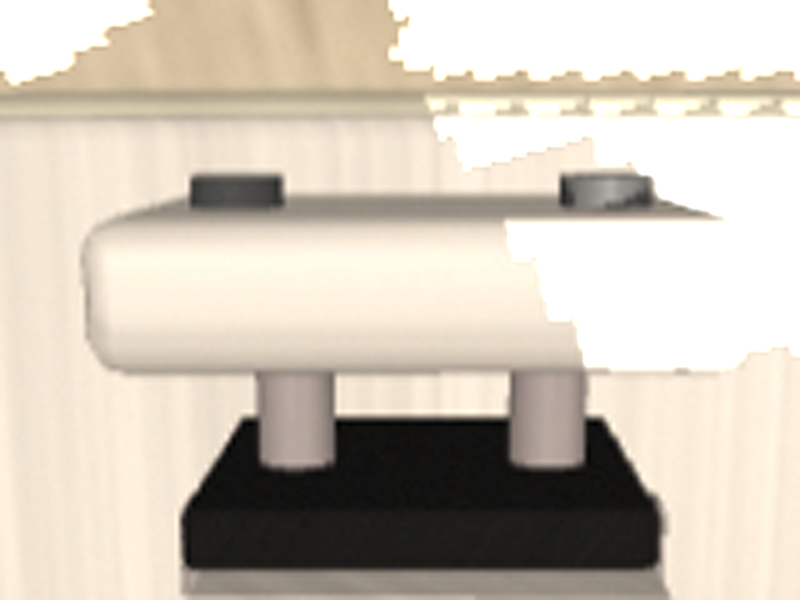

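Request:
send_rows(
  steps=[
    [[0,0,0.0005],[0,0,0],0.03],
    [[0,0,0.001],[0,0,0],0.03],
    [[0,0,0.0015],[0,0,0],0.03],
    [[0,0,0.0015],[0,0,0],0.03],
    [[0,0,0.0015],[0,0,0],0.03],
  ],
)

```text
time_s: 14.53
tool_pos: [0.4988, 0.2229, 0.0723]
tool_rot: [-180.0, 0.0, -14.6]
force: [-1.9, -0.4, 4.3]
grip_width: 0.0438
```

Request:
send_rows(
  steps=[
    [[0,0,-0.0005],[0,0,0],0.044],
    [[0,0,-0.0005],[0,0,0],0.055],
    [[0,0,-0.0005],[0,0,0],0.065],
    [[0,0,-0.0005],[0,0,0],0.065],
    [[0,0,-0.0005],[0,0,0],0.065],
  ],
)

```text
time_s: 14.95
tool_pos: [0.4989, 0.2229, 0.0724]
tool_rot: [-180.0, -0.0, -14.6]
force: [-0.0, -0.1, 1.0]
grip_width: 0.0613
```

Request:
send_rows(
  steps=[
    [[0,0,-0.015],[0,0,0],0.065],
    [[0,0,-0.035],[0,0,0],0.065],
    [[0,0,-0.065],[0,0,0],0.065],
    [[0,0,-0.1],[0,0,0],0.065],
    [[0,0,-0.14],[0,0,0],0.065],
  ],
)

```text
time_s: 15.37
tool_pos: [0.4978, 0.2222, 0.2126]
tool_rot: [179.9, 0.1, -14.6]
force: [0.5, 1.0, 0.0]
grip_width: 0.0648
```

```bash
python3 d.py .4903 .158 .2 70; python3 - <<'E'
from h import *
from cell import env
c=env.read_camera("wrist"); cv2.imwrite("pics/w10.png",c["pixels"][:,:,::-1])
c=env.read_camera("scene"); crop(c["pixels"],250,150,350,250,6,"s10.png")
E
```

```text
shift [0.009  0.064  0.0128] turn [ 6.0000e-04  2.6000e-03 -1.4771e+00]
t 15.3667 [0.4978 0.2222 0.2126] [ 1.7989e+02  8.0000e-02 -1.4630e+01] F [0.54 1.   0.01] w 0.0648 q [-64.6   6.6  40.9 100.2  -4.4  75.  -37.3]
```

View pics/w10.png

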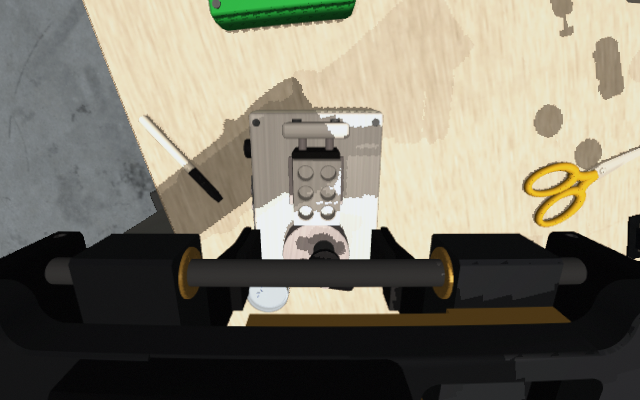

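View pics/s10.png

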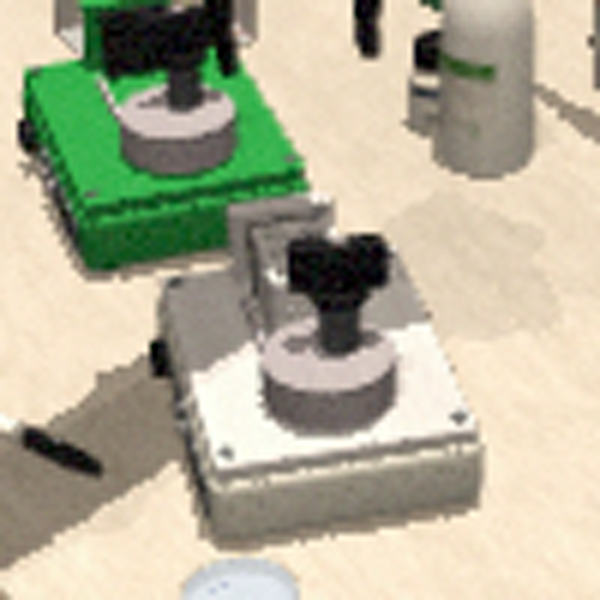

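```bash
python3 - <<'E'
from h import *
import pickle; c,s=pickle.load(open("c0.pkl","rb"))
g=cv2.cvtColor(c["pixels"],cv2.COLOR_RGB2GRAY)
m=np.zeros_like(g); m[210:242,288:312]=(g[210:242,288:312]<85)
m=cv2.resize(m,None,fx=1,fy=1)
cs,_=cv2.findContours(m,cv2.RETR_EXTERNAL,cv2.CHAIN_APPROX_NONE);cc=max(cs,key=cv2.contourArea)
r=cv2.minAreaRect(cc);P=np.array([onz(c,*q,.148) for q in cv2.boxPoints(r)])
print(r,P.mean(0),[np.linalg.norm(P[i]-P[i-1]).round(4) for i in range(4)],[np.degrees(np.arctan2(*(P[i]-P[i-1])[[1,0]])).round(1) for i in range(4)])
v=cv2.fitLine(cc,cv2.DIST_L2,0,.01,.01).ravel();p=np.array([v[2],v[3]]);d=v[:2]*8
a,b=onz(c,*(p-d),.148),onz(c,*(p+d),.148);print(np.degrees(np.arctan2(*(b-a)[[1,0]])),onz(c,*p,.148))
E
```

```text
((300.5, 226.0), (18.0, 11.0), 90.0) [0.48794852 0.15772599 0.148     ] [np.float64(0.0451), np.float64(0.0276), np.float64(0.045), np.float64(0.0275)] [np.float64(1.0), np.float64(-89.4), np.float64(-179.2), np.float64(90.6)]
-25.203064709386762 [0.48788709 0.15810125 0.148     ]
```

Request:
send_rows(
  steps=[
    [[0.003,0.015,0],[0,0,-0.12],0.065],
    [[0.006,0.03,0],[0,0,-0.24],0.065],
    [[0.009,0.045,0],[0,0,-0.36],0.065],
    [[0.009,0.06,0],[0,0,-0.48],0.065],
    [[0.009,0.064,0],[0,0,-0.6],0.065],
  ],
)

```text
time_s: 15.88
tool_pos: [0.4913, 0.1557, 0.2121]
tool_rot: [180.0, 0.0, 19.9]
force: [-0.1, -0.5, -0.4]
grip_width: 0.0651
```

Request:
send_rows(
  steps=[
    [[0,0,0],[0,0,-0.12],0.065],
    [[0,0,0],[0,0,-0.24],0.065],
    [[0,0,0],[0,0,-0.36],0.065],
    [[0,0,0],[0,0,-0.48],0.065],
    [[0,0,0],[0,0,-0.6],0.065],
  ],
)

```text
time_s: 16.3
tool_pos: [0.4913, 0.1585, 0.212]
tool_rot: [-180.0, -0.0, 54.5]
force: [0.5, 0.5, 0.3]
grip_width: 0.0648
```

Request:
send_rows(
  steps=[
    [[0,0,0],[0,0,-0.12],0.065],
    [[0,0,0],[0,0,-0.22],0.065],
    [[0,0,0],[0,0,-0.22],0.065],
    [[0,0,0],[0,0,-0.22],0.065],
    [[0,0,0],[0,0,-0.22],0.065],
  ],
)

```text
time_s: 16.72
tool_pos: [0.4913, 0.1586, 0.2122]
tool_rot: [-180.0, -0.0, 66.6]
force: [0.3, 0.1, -0.4]
grip_width: 0.0649
```

```bash
python3 d.py .4903 .158 .17 67; python3 - <<'E'
from h import *
from cell import env
c=env.read_camera("wrist"); cv2.imwrite("pics/w11.png",c["pixels"][:,:,::-1])
cs=env.read_camera("scene"); crop(cs["pixels"],250,130,350,250,5,"s11.png")
print(proj(c,[.4903,.158,.151]))
E
```

```text
shift [-0.0009 -0.0006  0.0422] turn [-0.0001 -0.     -0.007 ]
t 16.7167 [0.4913 0.1586 0.2122] [-180.    -0.    66.6] F [ 0.34  0.09 -0.43] w 0.0649 q [-59.9   1.8  40.2 104.   -1.2  74.6  47.2]
[315.98616878 210.18506146]
```

View pics/w11.png

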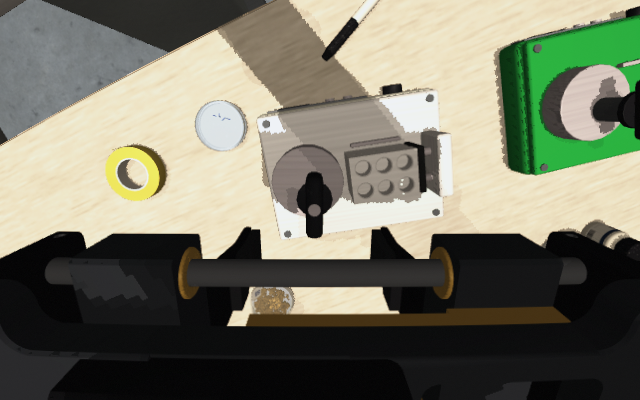

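View pics/s11.png

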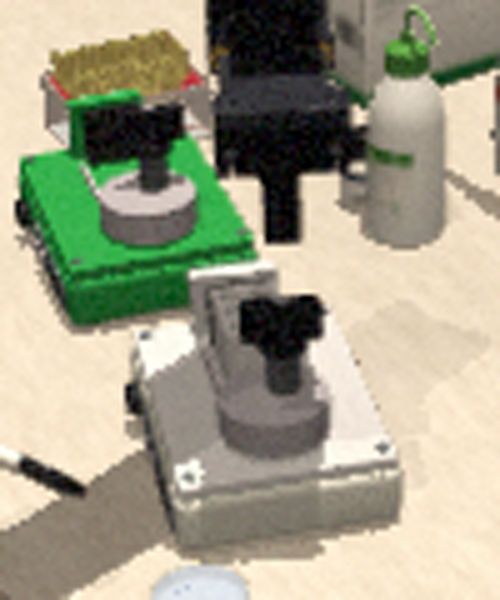

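Request:
send_rows(
  steps=[
    [[-0.001,-0.0006,0.02],[0,0,0],0.065],
    [[-0.001,-0.0006,0.04],[0,0,0],0.065],
    [[-0.001,-0.0006,0.06],[0,0,0],0.065],
    [[-0.001,-0.0006,0.08],[0,0,0],0.065],
    [[-0.001,-0.0006,0.09],[0,0,0],0.065],
  ],
)

```text
time_s: 17.23
tool_pos: [0.489, 0.1575, 0.1201]
tool_rot: [-179.9, 0.1, 66.7]
force: [-0.6, -0.8, -0.8]
grip_width: 0.0648
```

Request:
send_rows(
  steps=[
    [[0,0,0],[0,0,0],0.05],
    [[0,0,0],[0,0,0],0.03],
    [[0,0,0],[0,0,0],0.02],
    [[0,0,0],[0,0,0],0.01],
    [[0,0,0],[0,0,0],0.005],
  ],
  grip_force=30,
)

```text
time_s: 17.65
tool_pos: [0.4911, 0.1583, 0.1235]
tool_rot: [179.9, -0.1, 66.7]
force: [0.0, 0.3, -0.4]
grip_width: 0.0397
```

Request:
send_rows(
  steps=[
    [[0,0,0],[0,0,0],0.005],
    [[0,0,0],[0,0,0],0.005],
    [[0,0,0],[0,0,0],0.005],
    [[0,0,0],[0,0,0],0.005],
    [[0,0,0],[0,0,0],0.005],
  ],
)

```text
time_s: 18.07
tool_pos: [0.4903, 0.1578, 0.1225]
tool_rot: [-180.0, 0.0, 66.7]
force: [-0.8, -0.6, 0.7]
grip_width: 0.0138
```

```bash
python3 d.py .4903 .158 .121 66
```

```text
shift [ 0.0002 -0.0001  0.0015] turn [-0.0001  0.      0.0128]
t 18.0667 [0.4903 0.1578 0.1225] [-179.99    0.     66.73] F [-0.82 -0.57  0.65] w 0.0138 q [-58.6   7.   40.6 110.6  -5.1  64.2  50.7]
```

Request:
send_rows(
  steps=[
    [[0,0,0],[0,0,0],0.005],
    [[0,0,0],[0,0,0.06],0.005],
    [[0,0,0],[0,0,0.14],0.005],
    [[0,0,0],[0,0,0.22],0.005],
    [[0,0,0],[0,0,0.3],0.005],
  ],
  grip_force=60,
)

```text
time_s: 18.48
tool_pos: [0.4902, 0.1576, 0.1225]
tool_rot: [-180.0, 0.0, 49.4]
force: [-2.0, -1.2, 2.4]
grip_width: 0.0133
```

Request:
send_rows(
  steps=[
    [[0,0,0],[0,0,0.08],0.005],
    [[0,0,0],[0,0,0.16],0.005],
    [[0,0,0],[0,0,0.24],0.005],
    [[0,0,0],[0,0,0.32],0.005],
    [[0,0,0],[0,0,0.4],0.005],
  ],
)

```text
time_s: 18.9
tool_pos: [0.49, 0.1574, 0.1225]
tool_rot: [180.0, 0.1, 26.5]
force: [-2.5, -2.0, 4.4]
grip_width: 0.0137
```

```bash
python3 d.py .4903 .158 .1225 -9; python3 - <<'E'
from h import *
from cell import env
print(env.get_obs()["wrist_torque"])
c=env.read_camera("wrist"); cv2.imwrite("pics/w12.png",c["pixels"][:,:,::-1])
E
```

```text
shift [ 0.0006 -0.0004 -0.    ] turn [0.0007 0.0012 0.6187]
t 18.9 [0.49   0.1574 0.1225] [1.7998e+02 7.0000e-02 2.6450e+01] F [-2.52 -1.97  4.45] w 0.0137 q [-61.7   7.3  44.  110.7  -5.6  64.3  10.9]
[-0.46375847  0.44782782  0.25589584]
```

View pics/w12.png

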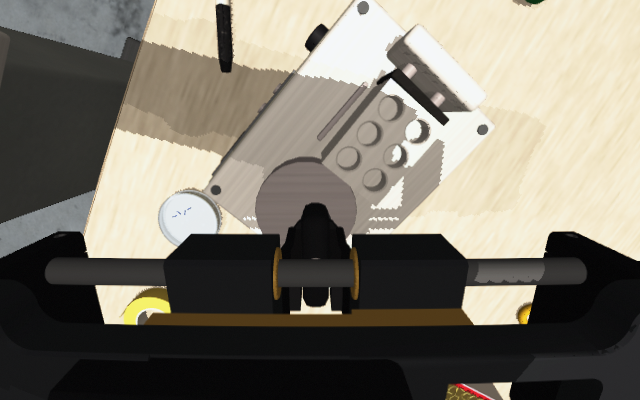

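Request:
send_rows(
  steps=[
    [[0,0,0],[0,0,0.06],0.005],
    [[0,0,0],[0,0,0.12],0.005],
    [[0,0,0],[0,0,0.18],0.005],
    [[0,0,0],[0,0,0.24],0.005],
    [[0,0,0],[0,0,0.3],0.005],
  ],
)

```text
time_s: 19.37
tool_pos: [0.4897, 0.1573, 0.1225]
tool_rot: [179.9, 0.1, 9.5]
force: [-4.1, -2.6, 3.8]
grip_width: 0.0136
```

Request:
send_rows(
  steps=[
    [[0,0,0],[0,0,0.07],0.005],
    [[0,0,0],[0,0,0.14],0.005],
    [[0,0,0],[0,0,0.21],0.005],
    [[0,0,0],[0,0,0.28],0.005],
    [[0,0,0],[0,0,0.34],0.005],
  ],
)

```text
time_s: 19.78
tool_pos: [0.4894, 0.1572, 0.1225]
tool_rot: [179.9, 0.1, -10.0]
force: [-4.3, -3.3, 5.5]
grip_width: 0.0136
```

```bash
python3 d.py .4903 .158 .1225 -9; python3 - <<'E'
from h import *
from cell import env
print(env.get_obs()["wrist_torque"])
c=env.read_camera("wrist"); cv2.imwrite("pics/w13.png",c["pixels"][:,:,::-1])
crop(c["pixels"],260,70,420,250,4,"w13c.png")
E
```

```text
shift [ 0.0007 -0.0009 -0.    ] turn [ 0.0017  0.002  -0.0178]
t 19.7833 [0.4894 0.1572 0.1225] [ 1.799e+02  1.100e-01 -1.002e+01] F [-4.26 -3.27  5.48] w 0.0136 q [-64.7   7.6  47.3 110.7  -6.1  64.4 -25. ]
[-0.68299057  0.89276219  0.57769592]
```

View pics/w13.png

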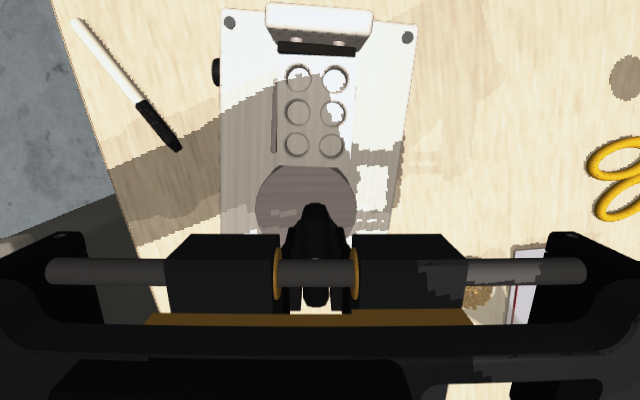

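Request:
send_rows(
  steps=[
    [[0,0,0],[0,0,0],0.014],
    [[0,0,0],[0,0,0],0.025],
    [[0,0,0],[0,0,0],0.04],
    [[0,0,0],[0,0,0],0.05],
    [[0,0,0],[0,0,0],0.05],
  ],
)

```text
time_s: 20.25
tool_pos: [0.491, 0.1581, 0.1225]
tool_rot: [-180.0, -0.1, -10.0]
force: [0.1, -0.4, 0.6]
grip_width: 0.0327
```

Request:
send_rows(
  steps=[
    [[0,0,-0.015],[0,0,0],0.05],
    [[0,0,-0.03],[0,0,0],0.05],
    [[0,0,-0.06],[0,0,0],0.05],
    [[0,0,-0.09],[0,0,0],0.05],
    [[0,0,-0.11],[0,0,0],0.05],
  ],
)

```text
time_s: 20.67
tool_pos: [0.4912, 0.1581, 0.2347]
tool_rot: [-179.9, -0.1, -10.0]
force: [0.6, 0.0, 0.1]
grip_width: 0.0495
```

```bash
python3 d.py .4903 .158 .1225 -9; python3 pr.py 240 80 400 270 4 w14c.png
```

```text
shift [-0.0011  0.0004  0.1122] turn [-0.0018 -0.0022 -0.0178]
t 20.6667 [0.4912 0.1581 0.2347] [-1.799e+02 -1.200e-01 -1.002e+01] F [0.56 0.03 0.06] w 0.0495 q [-67.    0.5  47.1 102.5  -0.4  77.  -29.9]
+x+y [0.4483 0.3168 0.056 ] [248.   39.5] [  32. -162.]
+x-y [0.5895 0.2798 0.056 ] [386.6  51.8] [ 586. -113.]
rail+ in far [0.4825 0.2582 0.064 ] [290.4  90.5] [202.  42.]
rail+ out far [0.4786 0.2592 0.064 ] [286.6  90.2] [187.  41.]
rail- far [0.5309 0.2455 0.064 ] [337.4  94.5] [390.  58.]
rail- out far [0.5347 0.2445 0.064 ] [341.2  94.9] [405.  59.]
jaw top out [0.5158 0.2867 0.104 ] [317.   47.8] [ 308. -129.]
pad face top [0.5077 0.2557 0.1   ] [314.2  85.4] [297.  21.]
```

View pics/w14c.png

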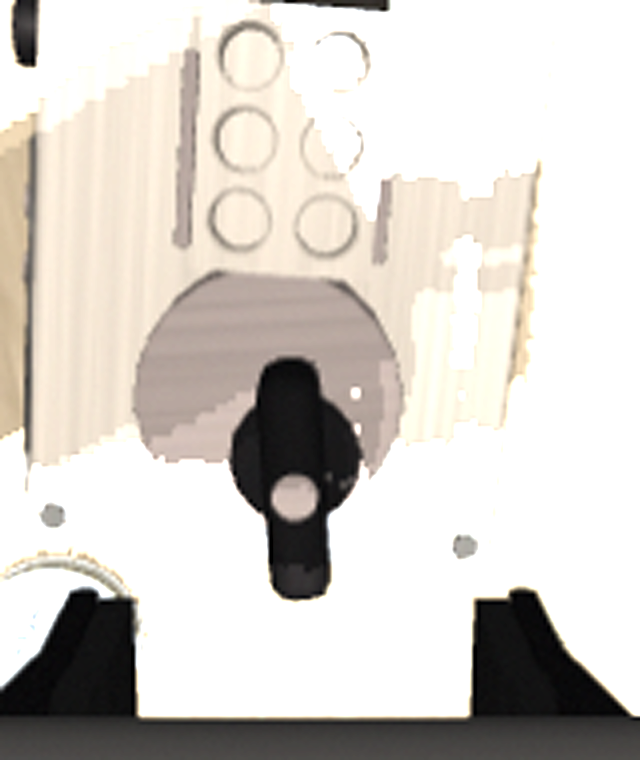

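```bash
python3 - <<'E'
from h import *
from cell import env
c=env.read_camera("wrist"); cv2.imwrite("pics/w15.png",(c["pixels"][:,:,::-1]*.6).astype(np.uint8))
cen=np.array([.494,.2035]);th=np.radians(75.3);X=np.array([np.cos(th),np.sin(th)]);Y=np.array([-X[1],X[0]])
L=[(251,57),(246,140),(240,219)];Rr=[(340,62),(332,144),(326,225)]
S=[]
for u,v in L+Rr:
    p=onz(c,240+u/4,80+v/4,.106)[:2]-cen; S.append((p@X,p@Y))
S=np.array(S)*1e3;print(S.round(1),S.mean(0)); print([np.degrees(np.arctan2(*(S[i]-S[j])[[1,0]])).round(1) for i,j in((0,2),(3,5))],[np.degrees(np.arctan2(*(S[i]-S[i+3])[[1,0]])).round(1) for i in range(3)])
s=env.read_camera("scene");crop(s["pixels"],265,170,345,250,7,"s15.png")
t=env.read_camera("top");crop(t["pixels"],235,180,335,270,7,"t15.png")
E
```

```text
[[ 46.8   8. ]
 [ 27.8   7.9]
 [  9.2   8. ]
 [ 47.4 -12.9]
 [ 28.6 -12.7]
 [  9.5 -12.9]] [28.21085364 -2.43293652]
[np.float64(-0.0), np.float64(-0.1)] [np.float64(91.6), np.float64(92.0), np.float64(90.7)]
```

View pics/w15.png

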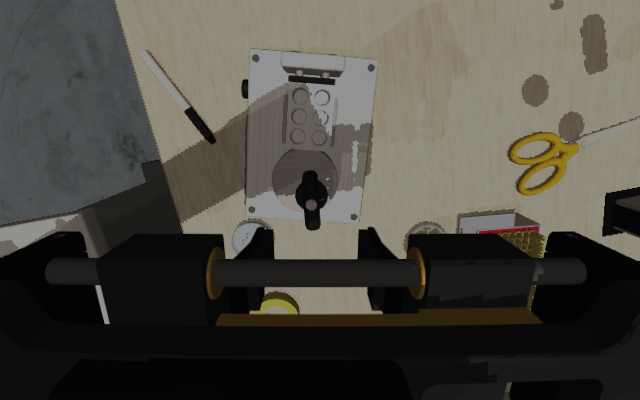

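View pics/s15.png

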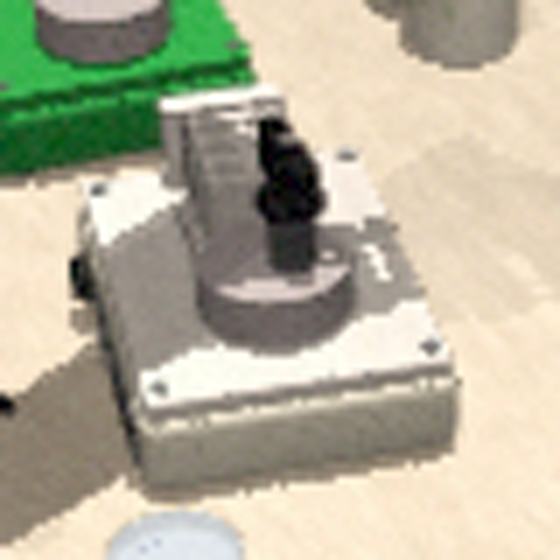

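```bash
python3 -c "
from cell import env
o=env.get_obs();print(o['time_s'],abs(o['joint_velocities']).max(),o['force'])
print(env.sign_off())"
```

```text
20.8667 1.9473050199243502 [-0.28458593  0.53099017 -0.7786362 ]
the job is handed in; nothing more can be done
None
```

I took the block out of the cradle by its ends, stood it on the bench and let go. I then took it again by its long sides and stood it between the rails of the white shaker with the knob still open. I turned the knob clockwise to about 1.49 rad, let go, lifted clear and handed the job in at about 21 s.

The last checks, from the wrist camera at the end (the knob angle is the gripper's yaw while it held the bar):
- **Block position:** its centre is at x ≈ 28 mm and y ≈ -2.4 mm in the shaker's frame, with an allowance of ±6 mm in y. It is square within about 2°. The 2.4 mm offset probably comes from the cam dragging it sideways toward a rail, or partly from camera error of up to about 2 mm.
- **Spring pad:** the block's front face is at about 59 mm, so the pad is pressed in about 5 mm. This is worked out from the block's position, not read directly.
- **Arm:** it is about 80 mm above the knob, with the force reading near zero.
- **Bystanders:** I did not measure their positions again at the end. No move came near them; the last wrist pictures show the ones in view where I expected, and the force readings showed no collision.

No check failed.

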